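# Clear spent coin cells from the load-test fixture into the child-resistant jar

### The job

The load test is over: first turn the fixture's quarter-turn isolator fully to OFF, then press and turn off the child-resistant cap of the spent-cell jar and set it aside. Put every coin cell of this run, wherever it lies, into the jar and lock the cap back on, without disturbing the other things on the bench.

Things in the scene. Friction and masses are not known exactly. Their poses are not given: they have to be found in the camera images.
- jar: Clear squat jar for spent cells, fixed to the bench by a 116 mm square plate (6 mm thick) and a black collar (diameter 95 mm, up to 22 mm). Origin on the jar's axis at bench level, z up. Body diameter 84 mm (inside 78 mm, floor at 10 mm), flat shoulder at 64 mm, neck of 47 mm outer and 41 mm inner diameter with its rim at 91 mm; 107 mm high with the cap on. Its neck is a three-fold push-and-turn bayonet.
- jar_mouth (a point): Centre of the jar's open mouth (inner diameter 41 mm), at the rim, 91 mm above the bench.
- jar_notch (a point): Middle of one locking notch of the neck, 26.5 mm from the jar's axis along the jar's x axis, 79 mm up. Two more at 120 and 240 degrees (white ridges on the shoulder mark all three). Seen from above, each notch is closed on its anticlockwise side by a tooth 7 mm deep, on its clockwise side by an end stop; a lug standing in it has 6 degrees of play either way.
- jar_gap (a point): Middle of one gap of the neck, 64 degrees anticlockwise (from above) of that notch, 26.5 mm from the axis, 79 mm up; two more at 120 and 240 degrees from it (small white dots on the shoulder). Open to the top: here the cap's lugs go in and out, with 20 degrees of play either way.
- cap_center (a point): Loose white ribbed cap, diameter 63 mm, 31 mm high, about 47 g; point on its axis half-way up (15.5 mm above its lower edge), axes those of the cap, z up. Starts locked on the jar, lugs in the notches, this point 91 mm above the bench. Set on with the lugs in the gaps it rests at the same height. It fits the neck with 1.5 mm play. Its inside is open downwards; it can be set down on the bench.
- cap_arrow (a point): Point on the cap's top edge, 28 mm from its axis along its x axis, over one of its three lugs (others at 120 and 240 degrees; grey bars on top point to them). To open: press, turn 64 degrees anticlockwise from above (lugs in the gaps), lift. To close: set it on with lugs in gaps, press, turn clockwise to the end stop, let it spring up. Any lug fits any notch.
- cap_spring (a joint): How far the sprung disc inside the cap is pushed in, m: 0 when the cap rests freely on the neck, up to 0.009 at its hard stop. Stiffness 1.1 N per mm. The cap turns past the teeth only while pressed down 7 mm or more (about 8 N); at 9 mm it is at the stop (about 10 N). Not pressed, it cannot leave a notch.
- isolator (a joint): Quarter-turn isolator handle on the fixture, rad: 0 = ON stop (handle points to the fixture's -x side, towards the robot), 1.571 = OFF stop (handle points to the fixture's +y end). Turns clockwise seen from above about a vertical axis; friction about 0.12 N m, it stays where it is left.
- isolator_hinge (a point): Point on the isolator's vertical turning axis, fixed on the fixture (at its y = +128 mm), 47 mm above the bench: mid-height of the handle's bar. Axes those of the fixture. Round it a fixed disc of 29 mm radius, top at 30 mm, and under the bar a hub of 18 mm radius, top at 38 mm.
- isolator_tip (a point): Point in the bar of the isolator's black handle near its long end, 34 mm from the turning axis, 47 mm above the bench. The bar is 14 mm wide and 20 mm high (37 to 57 mm above the bench), and reaches 44 mm from the axis on this side, 14 mm on the other. The point's -x axis points from the turning axis to the tip.
- fixture: Load-test fixture fixed to the bench: grey box, deck 110 mm (x) by 344 mm (y) at 22 mm. Origin under its centre, z up. At x = 0, from y = -159 to 69 mm, runs a black rail 20 mm wide, top at 36 mm, with six cell nests at y = -140, -102, -64, -26, 12, 50 mm: four pins 4.5 mm high and 3.2 mm thick, 7.2 mm in x and 12.6 mm in y from its centre. Cells overhang the rail in x, to be gripped across x.
- cell1_center (a point): Spent coin cell, plain steel disc 24.5 mm in diameter, 7.7 mm thick, 10.5 g, loose; point at its centre, z along its axis. Starts lying flat in nest 1 of the fixture (underside 36 mm above the bench). Four to six of the six cells are there; absent ones have no pose.
- cell2_center (a point): Spent coin cell, plain steel disc 24.5 mm in diameter, 7.7 mm thick, 10.5 g, loose; point at its centre, z along its axis. Starts lying flat in nest 2 of the fixture (underside 36 mm above the bench). Four to six of the six cells are there; absent ones have no pose.
- cell3_center (a point): Spent coin cell, plain steel disc 24.5 mm in diameter, 7.7 mm thick, 10.5 g, loose; point at its centre, z along its axis. Starts lying flat in nest 3 of the fixture (underside 36 mm above the bench). Four to six of the six cells are there; absent ones have no pose.
- cell4_center (a point): Spent coin cell, plain steel disc 24.5 mm in diameter, 7.7 mm thick, 10.5 g, loose; point at its centre, z along its axis. Starts lying flat in nest 4 of the fixture (underside 36 mm above the bench). Four to six of the six cells are there; absent ones have no pose.
- cell5_center (a point): Spent coin cell, plain steel disc 24.5 mm in diameter, 7.7 mm thick, 10.5 g, loose; point at its centre, z along its axis. Starts lying flat in nest 5 of the fixture (underside 36 mm above the bench). Four to six of the six cells are there; absent ones have no pose.
- cell6_center (a point): Spent coin cell, plain steel disc 24.5 mm in diameter, 7.7 mm thick, 10.5 g, loose; point at its centre, z along its axis. Starts lying flat in nest 6 of the fixture (underside 36 mm above the bench). Four to six of the six cells are there; absent ones have no pose.
- enclosure: Bystander: beige logger half-shell, open upwards, 85 x 125 x 38 mm high. Origin under its centre.
- screwdriver: Bystander: black-handled screwdriver lying along its x axis, 200 mm long, 26 mm thick. Origin under its middle.
- spool: Bystander: solder spool standing on its flange, diameter 54 mm, 38 mm high. Origin under its centre.
- multimeter: Bystander: grey hand multimeter lying on its back, 150 (x) x 74 x 42 mm high. Origin under its centre.
- relay: Bystander: white DIN-rail relay, 60 x 36 x 54 mm high. Origin under its centre.
- flux_bottle: Bystander: small white bottle with black cap, diameter 42 mm, 105 mm high. Origin under its centre.
Not all that is in view belongs to the job. What is shaped like the part that bears cap_center but green or orange is not meant.

How it is judged:
On the way, in this order (a step that is already met when the one before it is completed fails the run):
1. the isolator is turned to its OFF stop (over 1.40 rad) (value of joint isolator above 1.4 rad), for 0.2 s.
2. the jar is open: the cap is off and set or held more than 70 mm to the side of the jar's axis (horizontal distance between cap_center and jar above 0.07 m), for 0.2 s.
3. every cell of this run lies inside the jar (horizontal distance between each of cell1_center, cell2_center, cell3_center, cell4_center, cell5_center, cell6_center and jar below 0.04 m and z of cell1_center in the frame of jar between 0.008 and 0.058 m and z of cell2_center in the frame of jar between 0.008 and 0.058 m and z of cell3_center in the frame of jar between 0.008 and 0.058 m and z of cell4_center in the frame of jar between 0.008 and 0.058 m and z of cell5_center in the frame of jar between 0.008 and 0.058 m and z of cell6_center in the frame of jar between 0.008 and 0.058 m), for 0.2 s.
At the end, for the whole second after the job is handed in: The isolator is within 10 degrees of its OFF stop; every cell lies in the jar below the neck (within 40 mm of its axis and lower than 58 mm); the cap is back on, upright and locked: within 4 mm of the jar's axis, its middle 91 mm (+-2.5 mm) above the bench, its lugs in the notches (all of step 3 and value of joint isolator above 1.4 rad and horizontal distance between cap_center and jar below 0.004 m and z of cap_center in the frame of jar between 0.0885 and 0.0935 m and angle between cap_center's own z axis and vertical below 0.1 rad and (x of cap_arrow in the frame of jar above 0.0255 m or x of cap_arrow in the frame of jar between -0.0195 and -0.0085 m)); the robot touches nothing.
It fails at once if a bystander (enclosure, spool, multimeter, relay, flux bottle) is pushed more than 40 mm or tipped over (distance of any of enclosure, spool, multimeter, relay, flux_bottle from where it was at the start of the episode above 0.04 m or angle between any of enclosure, spool, multimeter, relay, flux_bottle's own z axis and vertical above 0.6 rad).
It fails at once if the screwdriver is pushed more than 60 mm (distance of screwdriver from where it was at the start of the episode above 0.06 m).
Of cell1, cell2, cell3, cell4, cell5, cell6 only 4 to 6 are there at a start; the rules pass over those that are not, and their reading is None.
At some moment in a run one of cell1, cell2, cell3, cell4, cell5, cell6 may be knocked a few centimetres aside while the robot is not near it.
Once in a run the grip may slacken for a moment while it holds something.
It also fails if it takes over 210 s, if anything falls off the work surface, if the arm or the gripper's body presses on something with over 40 N, if the wrist force passes 120 N, or if a joint passes its speed limit or range.

### The arm

A 6-joint arm with a two-finger parallel gripper is mounted at the origin on the work surface. World frame = base frame: x ahead of the robot, y to its left, z up, the work surface at z = 0. Lengths are in m, angles in rad, forces in N, time in s.
With the tool pointing down it reaches from about 0.3 to 0.775 m from the base axis. Payload 14.6 kg.
Tool frame: the origin (TCP) lies between the finger pads; the fingertips stand 19 mm ahead of it and the grasp point (between the pads) is the TCP; z points along the fingers, y is the direction in which the jaws open and shut (so a half turn about z gives the same grasp; the last joint's range is limited). The gripper opens to 94 mm and grips with 3 to 60 N. Pads are 16 mm wide; open, the fingers measure 119 mm over their backs; the gripper's body (75 mm by 177 mm) begins 78 mm behind the grasp point.
Start: joints at [-1.356, 0.3, 1.521, -0, 1.321, -0.067], TCP at [0.153, -0.528, 0.224] pointing down, gripper open.
Joint ranges: [-3.03, 3.03], [-0.79, 2.21], [0.23, 2.52], [-1.04, 4.18], [0, 3.07], [-2.55, 2.55]. Speed limits (rad/s): [2.22, 2.22, 2.57, 3.14, 3.14, 3.14].

### API

Orientations are given as [roll, pitch, yaw] about the fixed x, y, z axes, in that order (R = Rz(yaw) Ry(pitch) Rx(roll)).
In Python, from station import telemetry, vision, ctrl gives the robot as it stands. The module is installed in compiled form; this text tells all that it offers.
- The arm moves only by the shell command python3 -m creep 'ROWS' [FORCE]. ROWS is JSON, a list of rows, each a list of 3 entries, a list of its own where there are three numbers: the shift along the tool's x, y, z in units of 50 mm (1.0 is 50 mm), then the turn about the tool's z in units of 8 degrees (1.0 is 8 degrees), then the opening, from 0 (shut) to 1 (fully open). In form: [[[tx, ty, tz], twist, gripper], ...]. A call has 1 to 12 rows; each row is the pose to reach, as a shift and turn from the pose commanded when the call began, along the tool's axes at that moment; what a row does not reach only later rows make up. A row lasts 1/10 s, in which the tool goes at most 50 mm and 8.59 degrees, less where a joint would pass 70% of its speed; a pose out of reach is approached as far as the arm can. A call with a gripper value outside its range is refused whole. The fingers move at their own pace and stop on an object; FORCE is the grip in N (left out, the last holds). Time passes only in rows, so rows that repeat a pose let the fingers close. It gives the time, the measured TCP pose, the force and the opening at its end, in the units of the state.
- telemetry.get_obs(): the state, without advancing time (a new reading comes with each control period).
- vision.camera(name): name is "scene" or "top" or "wrist"; returns a dict with "img" (400x640x3 uint8, red, green, blue), "depth" (400x640 float32, m along the optical axis (not along the pixel's ray), 0 where there is no reading), "vertical_fov" (degrees; the focal length in pixels is half the picture's height over the tangent of half this angle, whatever the lens; pixels are square), "cx", "cy" (the principal point, pixels), "extrinsics" (4x4, takes a point from camera to world coordinates); the wrist camera has in their place "hand_eye" (4x4, takes a point from camera to tool coordinates, whose origin is the TCP and whose axes are the flange's). Camera axes: x right, y down, z forward; pixel columns grow to the right and rows downward; lengths in m; the calibration is good to about 2 mm. A picture is of the moment at which its call begins: read the wrist's pose just before it.
- ctrl.hand_in(): hands the job in, once; it reports no verdict.
The state is a dict: "time_s": time; "qpos": joint angles; "joint_vel": joint speeds; "tau": joint torques, N m; "ee_pos": TCP position; "eef_rot": TCP orientation; "force": force on the tool from outside, world axes, zero at the start; "moment": the same for the moment, N m; "grip_width": finger opening in m.
Only numpy, scipy, OpenCV 4.12 (cv2) and the standard library are available. Lean on these libraries where they do the work, as an engineer would, in place of code of your own. Each camera call takes 0.05 s, during which the arm holds its last target.

## Working session

There is one attempt and no reset: what is moved stays moved. The work goes in short steps, Python scripts to look and compute and a shell command to move; the robot and the scene stay as the last step left them, time stands still between calls to the robot, and variables do not carry over. Pictures are saved under pics/ and viewed, and the job is handed in when it is done.

```bash
mkdir -p pics; cat > h.py <<'E'
import numpy as np, cv2
from station import telemetry, vision, ctrl
from scipy.spatial.transform import Rotation as R
def T():
    o=telemetry.get_obs(); M=np.eye(4); M[:3,:3]=R.from_euler('xyz',o['eef_rot']).as_matrix(); M[:3,3]=o['ee_pos']; return M,o
def cam(n):
    M,o=T(); c=vision.camera(n)
    c['E']=np.array(c['extrinsics']) if n!='wrist' else M@np.array(c['hand_eye'])
    c['f']=200/np.tan(np.radians(c['vertical_fov'])/2); return c
def px(c,u,v,z):
    d=c['E'][:3,:3]@np.array([(u-c['cx'])/c['f'],(v-c['cy'])/c['f'],1]); p=c['E'][:3,3]
    return p+d*(z-p[2])/d[2]
def pd(c,u,v):
    d=c['depth'][int(v),int(u)]; return (c['E']@np.array([(u-c['cx'])/c['f']*d,(v-c['cy'])/c['f']*d,d,1]))[:3]
def proj(c,p):
    q=np.linalg.inv(c['E'])@np.append(p,1); return q[0]/q[2]*c['f']+c['cx'],q[1]/q[2]*c['f']+c['cy']
def cloud(c):
    v,u=np.mgrid[0:400,0:640]; d=c['depth']; P=np.stack([(u-c['cx'])/c['f']*d,(v-c['cy'])/c['f']*d,d],-1)
    return P@c['E'][:3,:3].T+c['E'][:3,3]
def save(img,n,s=1):
    im=cv2.resize(img,None,fx=s,fy=s,interpolation=cv2.INTER_CUBIC); cv2.imwrite('pics/'+n+'.png',im[:,:,::-1])
E
python3 - <<'E'
from h import *
for n in ['top','scene','wrist']:
    c=cam(n); save(c['img'],n+'0',1.25); print(n,c['f'],c['cx'],c['cy'],c['E'].round(3).tolist())
print(T()[1])
E
```

```text
top 388.9270501180997 320.36044405535364 201.85842337443088 [[0.025, -0.995, 0.099, 0.449], [-1.0, -0.026, -0.005, 0.053], [0.008, -0.099, -0.995, 1.066], [0.0, 0.0, 0.0, 1.0]]
scene 376.16137266748973 315.1516114904986 192.38214956031447 [[-0.104, 0.752, -0.651, 1.344], [0.994, 0.068, -0.08, 0.127], [-0.016, -0.656, -0.755, 1.015], [0.0, 0.0, 0.0, 1.0]]
wrist 278.29486918905326 313.53769449132824 202.467610879196 [[0.277, -0.935, -0.22, 0.216], [-0.961, -0.27, -0.063, -0.511], [-0.0, 0.229, -0.973, 0.384], [0.0, 0.0, 0.0, 1.0]]
{'time_s': 0.15, 'qpos': array([-1.35562232e+00,  3.00352894e-01,  1.52138731e+00, -7.79852514e-06,
        1.32071547e+00, -6.66275180e-02]), 'joint_vel': array([-0.00098981, -0.00387179, -0.00246476, -0.00117203,  0.00032004,
        0.00055095]), 'tau': array([ 2.65033988e-03, -5.31954753e+01, -3.52820063e+01,  7.08261319e-02,
        2.36298947e-02, -5.22749997e-05]), 'ee_pos': array([ 0.15289254, -0.52814715,  0.22403314]), 'eef_rot': array([-3.14073104e+00, -4.99209103e-05,  2.81803441e-01]), 'force': array([ 0.27786082, -0.326173  , -0.36402645]), 'moment': array([0.00479441, 0.00303386, 0.0243298 ]), 'grip_width': 0.0939060578612715}
```

View pics/top0.png

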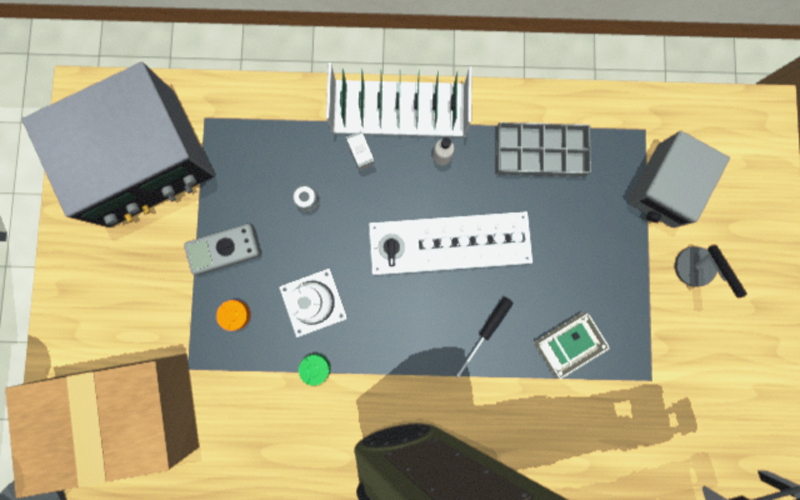

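View pics/scene0.png

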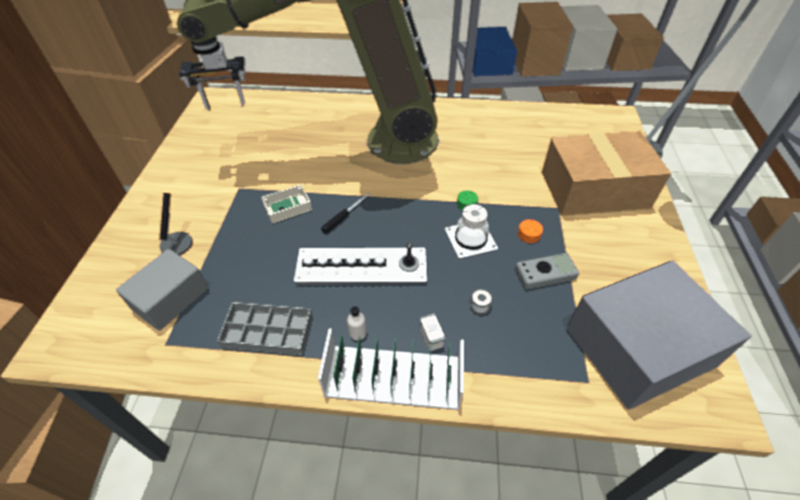

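View pics/wrist0.png

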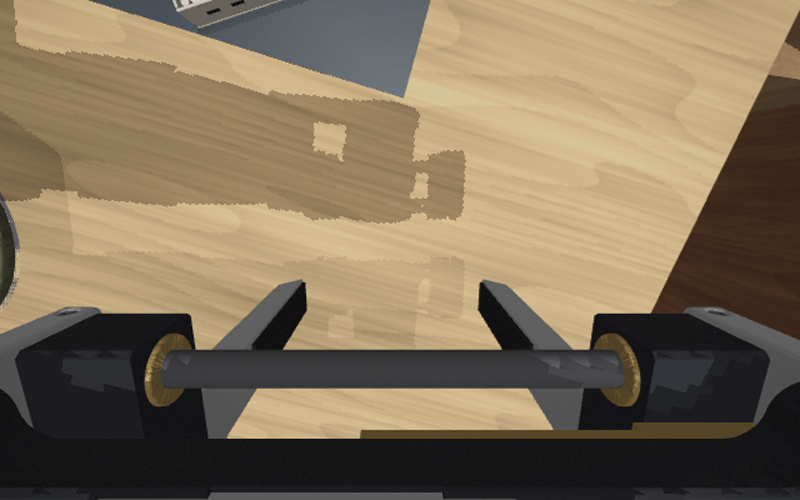

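```bash
python3 - <<'E'
from h import *
c=cam('top'); i=c['img']
save(i[160:230,285:435],'fx',5); save(i[195:310,160:300],'jar',5)
c2=cam('scene'); save(c2['img'][150:240,220:480],'sc',3)
P=cloud(c)
for n,(u,v) in dict(fixc=(360,194),tip=(312,207),jarcap=(251,241),mid=(248,243)).items(): print(n,pd(c,u,v).round(3))
E
```

```text
fixc [ 0.575 -0.057  0.042]
tip [0.535 0.069 0.06 ]
jarcap [0.444 0.216 0.106]
mid [0.439 0.223 0.108]
```

View pics/fx.png

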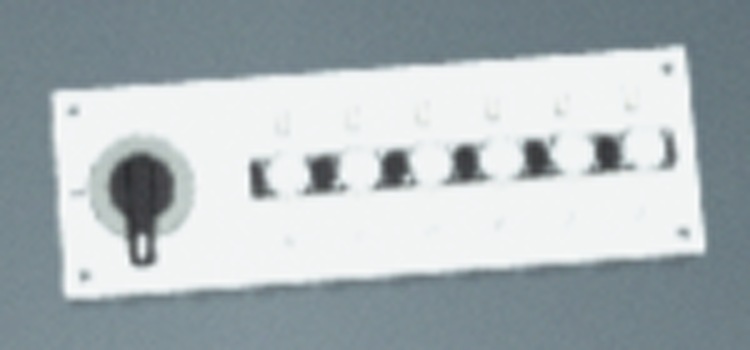

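View pics/jar.png

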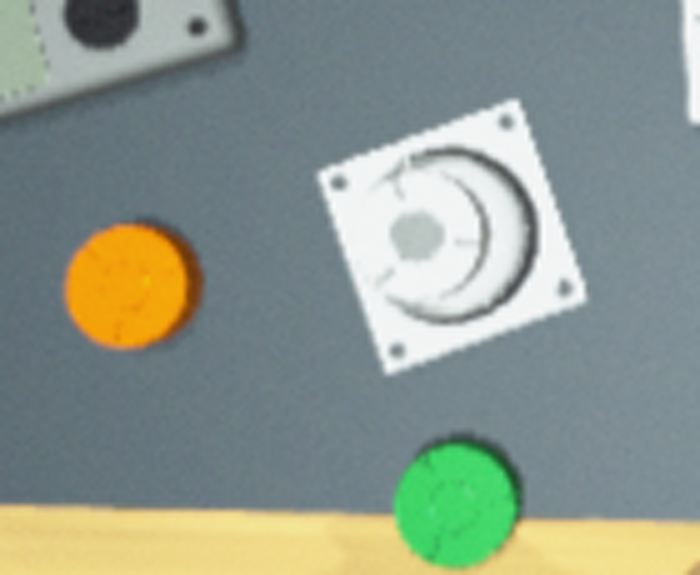

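View pics/sc.png

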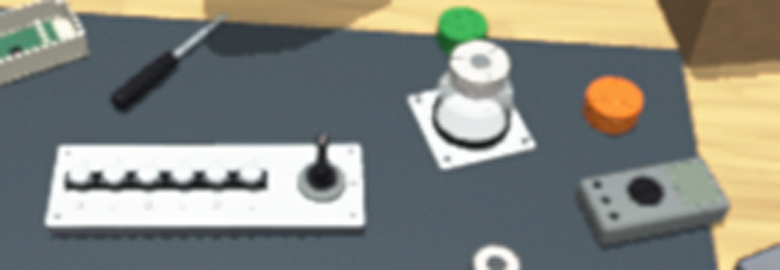

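```bash
python3 - <<'E'
from h import *
c=cam('top')
F=np.array([px(c,285+u/5,160+v/5,.022) for u,v in [(52,92),(685,46),(705,252),(66,298)]])
print(F.round(4)); ctr=F.mean(0); yv=(F[0]+F[3]-F[1]-F[2])[:2]; print('fix',ctr,np.linalg.norm(yv)/2,'yaw',np.degrees(np.arctan2(-yv[0],yv[1])))
t=np.arctan2(-yv[0],yv[1]); Rz=np.array([[np.cos(t),-np.sin(t)],[np.sin(t),np.cos(t)]])
print('hinge',ctr[:2]+Rz@[0,.128]); 
for y in [-.14,-.102,-.064,-.026,.012,.05]: print((ctr[:2]+Rz@[0,y]).round(4))
for u,v in [(287,173),(359,169),(432,164),(503,158),(574,153),(645,149)]: print('cell',px(c,285+u/5,160+v/5,.0437).round(4))
print('hub',px(c,285+141/5,160+184/5,.03),'tip',px(c,285+143/5,160+262/5,.057))
J=np.array([px(c,160+u/5,195+v/5,.006) for u,v in [(318,172),(518,98),(585,298),(388,375)]])
print(J.round(4),'jar',J.mean(0)); e=J[1]-J[0]; print('edge ang',np.degrees(np.arctan2(e[1],e[0])))
cc=px(c,160+417/5,195+237/5,.107); print('cap',cc)
for u,v in [(475,243),(399,180),(375,288)]:
  d=px(c,160+u/5,195+v/5,.107)-cc; print('bar',np.degrees(np.arctan2(d[1],d[0])),np.linalg.norm(d))
for n,(u,v,z) in dict(orange=(126,287,.031),green=(457,505,.031)).items(): print(n,px(c,160+u/5,195+v/5,z))
for n,(u,v,z) in dict(sd0=(505,300,.02),sd1=(462,372,.013),spool=(304,195,.038),flux=(444,145,.105),mm=(223,248,.042),encl=(572,345,.038),relay=(360,150,.054)).items(): print(n,px(c,u/1.25,v/1.25,z).round(3))
E
```

```text
[[ 0.6154  0.117   0.022 ]
 [ 0.65   -0.2271  0.022 ]
 [ 0.5376 -0.2379  0.022 ]
 [ 0.5038  0.106   0.022 ]]
fix [ 0.57672441 -0.06050855  0.022     ] 0.3457054025474687 yaw 5.671375805260312
hinge [0.56407512 0.0668649 ]
[ 0.5906 -0.1998]
[ 0.5868 -0.162 ]
[ 0.583  -0.1242]
[ 0.5793 -0.0864]
[ 0.5755 -0.0486]
[ 0.5718 -0.0108]
cell [ 0.572  -0.0101  0.0437]
cell [ 0.5751 -0.0482  0.0437]
cell [ 0.5788 -0.0869  0.0437]
cell [ 0.583  -0.1245  0.0437]
cell [ 0.5867 -0.1623  0.0437]
cell [ 0.5898 -0.2     0.0437]
hub [0.56559125 0.06726746 0.03      ] tip [0.52176808 0.06473926 0.057     ]
[[0.4728 0.3084 0.006 ]
 [0.5159 0.2015 0.006 ]
 [0.4086 0.1611 0.006 ]
 [0.3649 0.2654 0.006 ]] jar [0.44056977 0.23409395 0.006     ]
edge ang -68.0572873645823
cap [0.44004737 0.23407721 0.107     ]
bar -94.41255994680316 0.02858560750125415
bar 20.06431983828724 0.029396566644867495
bar 142.54968697421194 0.03185713638812969
orange [0.40924957 0.40030388 0.031     ]
green [0.3008706  0.22131821 0.031     ]
sd0 [ 0.457 -0.179  0.02 ]
sd1 [ 0.302 -0.09   0.013]
spool [0.67  0.258 0.038]
flux [ 0.767 -0.035  0.105]
mm [0.551 0.423 0.042]
encl [ 0.366 -0.316  0.038]
relay [0.767 0.14  0.054]
```

```bash
cat >> h.py <<'E'
def plan(x,y,z,yaw):
    M,o=T(); s=M[:3,:3].T@(np.array([x,y,z])-M[:3,3])/.05
    y0=np.degrees(np.arctan2(M[1,0],M[0,0])); d=(y0-yaw); d=(d+180)%360-180
    print('shift',s.round(3),'twist',round(d/8,3),'(alt',round((d-np.sign(d)*360)/8,2),') yaw0',round(y0,2),'pos',o['ee_pos'].round(4),'t',round(o['time_s'],1),'w',round(o['grip_width'],4),'q6',round(o['qpos'][5],2),'F',o['force'].round(1))
E
python3 -c "
from h import *
plan(.5307,.0636,.15,185.7)"
```

```text
shift [10.549 -9.268  1.489] twist -21.194 (alt 23.81 ) yaw0 16.15 pos [ 0.1529 -0.5282  0.2243] t 0.3 w 0.0943 q6 -0.07 F [1.1 0.3 0.3]
```

```bash
python3 -m creep '[[[0.45,-0.4,0],-0.9,0.45],[[0.9,-0.8,0],-1.8,0.45],[[1.35,-1.2,0],-2.7,0.45],[[1.8,-1.6,0],-3.6,0.45],[[2.25,-2,0],-4.5,0.45],[[2.7,-2.4,0],-5.4,0.45],[[3.15,-2.8,0],-6.3,0.45],[[3.6,-3.2,0],-7.2,0.45],[[4.05,-3.6,0],-8.1,0.45],[[4.5,-4,0],-9,0.45],[[4.95,-4.3,0],-10,0.45],[[5.3,-4.7,0],-11,0.45]]'; python3 -c "
from h import *
plan(.5307,.0636,.15,185.7)"
```

```text
time_s: 1.5
ee_pos: [0.3429, -0.228, 0.2245]
eef_rot: [3.141, 0.0, 1.824]
force: [-0.5, -0.8, 0.8]
grip_width: 0.0421
shift [4.706 5.095 1.491] twist -10.152 (alt 34.85 ) yaw0 104.49 pos [ 0.3429 -0.228   0.2245] t 1.5 w 0.0421 q6 -0.93 F [-0.5 -0.8  0.8]
```

```bash
python3 -m creep '[[[0.4,0.45,0],-0.9,0.45],[[0.85,0.9,0],-1.8,0.45],[[1.3,1.4,0],-2.7,0.45],[[1.7,1.85,0],-3.6,0.45],[[2.2,2.4,0.2],-4.5,0.45],[[2.6,2.8,0.4],-5.4,0.45],[[3,3.25,0.6],-6.3,0.45],[[3.5,3.8,0.8],-7.3,0.45],[[3.9,4.2,1.0],-8.3,0.45],[[4.3,4.65,1.2],-9.3,0.45],[[4.7,5.1,1.45],-10.15,0.45],[[4.7,5.1,1.5],-10.15,0.45]]'; python3 -c "
from h import *
c=cam('wrist'); save(c['img'],'w1',1.25)
plan(.5307,.0636,.054,185.7)"
```

```text
time_s: 2.7
ee_pos: [0.5325, 0.0636, 0.1478]
eef_rot: [3.141, -0.002, -3.042]
force: [0.3, 0.8, 0.4]
grip_width: 0.0424
shift [0.016 0.028 1.881] twist -0.032 (alt 44.97 ) yaw0 -174.56 pos [0.5318 0.0623 0.148 ] t 2.8 w 0.0422 q6 -1.62 F [-0.4 -0.2 -0.2]
```

View pics/w1.png

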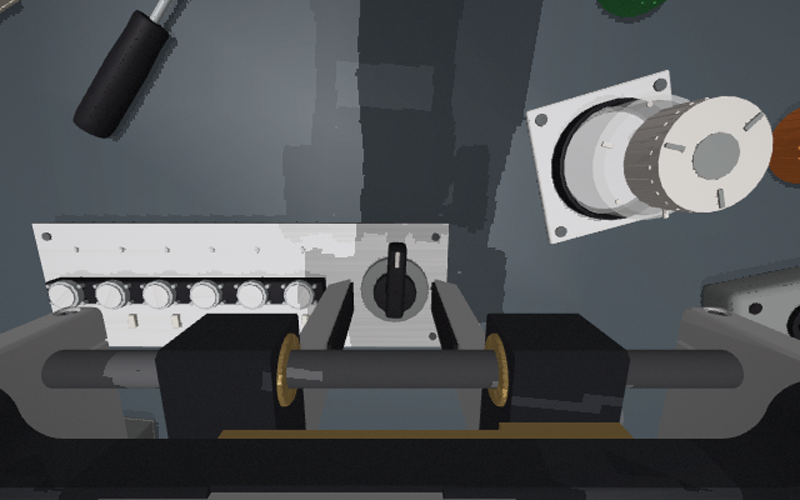

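The wrist view shows the handle centred between the open jaws (≈397,280), six cells in their nests along y≈295, and the white cap on the jar at (716,155). Going down over the handle.

```bash
python3 -m creep '[[[0,0,0.4],0,0.45],[[0,0,0.8],0,0.45],[[0,0,1.2],0,0.45],[[0,0,1.6],0,0.45],[[0,0,1.85],0,0.45],[[0,0,1.85],0,0.25],[[0,0,1.85],0,0.25],[[0,0,1.85],0,0.25]]' 10; python3 - <<'E'
from h import *
M,o=T(); h=np.array([.5645,.067])
p0=M[:2,3]-h; print(np.linalg.norm(p0),np.degrees(np.arctan2(p0[1],p0[0])))
for a in range(8,97,8):
    t=np.radians(-a); q=np.array([[np.cos(t),-np.sin(t)],[np.sin(t),np.cos(t)]])@(p0/np.linalg.norm(p0)*.034)
    d=np.append(q+h-M[:2,3],0); print(a,(M[:3,:3].T@d/.05).round(2),a/8)
plan(.53,.064,.054,185.7)
E
```

```text
time_s: 3.55
ee_pos: [0.5323, 0.0614, 0.058]
eef_rot: [3.141, 0.001, -3.049]
force: [-1.7, 3.5, 0.4]
grip_width: 0.0245
0.03268395294154075 -170.14859561280772
8 [ 0.03  0.09 -0.  ] 1.0
16 [0.01 0.19 0.  ] 2.0
24 [-0.01  0.28  0.  ] 3.0
32 [-0.05  0.37  0.  ] 4.0
40 [-0.1   0.45  0.  ] 5.0
48 [-0.16  0.52  0.  ] 6.0
56 [-0.23  0.58  0.  ] 7.0
64 [-0.31  0.64  0.  ] 8.0
72 [-0.39  0.68  0.  ] 9.0
80 [-0.48  0.71  0.  ] 10.0
88 [-0.57  0.73  0.  ] 11.0
96 [-0.67  0.73  0.  ] 12.0
shift [0.041 0.056 0.079] twist -0.048 (alt 44.95 ) yaw0 -174.68 pos [0.5323 0.0614 0.058 ] t 3.5 w 0.0245 q6 -1.62 F [-1.7  3.5  0.4]
```

```bash
python3 -m creep '[[[0.03,0.09,0],1,0.25],[[0.02,0.19,0],2,0.25],[[0,0.28,0],3,0.25],[[-0.05,0.37,0],4,0.25],[[-0.1,0.45,0],5,0.25],[[-0.16,0.52,0],6,0.25],[[-0.23,0.58,0],7,0.25],[[-0.31,0.64,0],8,0.25],[[-0.39,0.68,0],9,0.25],[[-0.48,0.71,0],10,0.25],[[-0.57,0.73,0],11,0.25],[[-0.67,0.73,0],11.5,0.25]]'; python3 - <<'E'
from h import *
plan(.5645-.034*np.sin(np.radians(5.7)),.067+.034,.058,95.7)
c=cam('top'); save(c['img'][160:230,285:435],'fx1',5);c=cam('wrist'); save(c['img'],'w2',1.25)
E
```

```text
time_s: 4.75
ee_pos: [0.5616, 0.1012, 0.0575]
eef_rot: [-3.141, -0.0, 1.624]
force: [-4.3, 1.6, 0.9]
grip_width: 0.0235
shift [-0.003 -0.01  -0.009] twist -0.332 (alt 44.67 ) yaw0 93.04 pos [0.5616 0.1012 0.0575] t 4.8 w 0.0235 q6 0.06 F [-4.3  1.6  0.9]
```

View pics/w2.png

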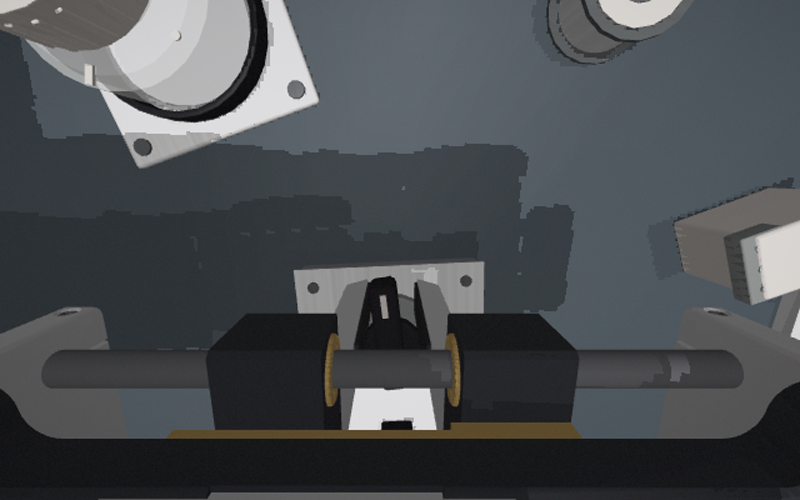

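```bash
python3 -m creep '[[[0,0.05,0],0,0.25],[[0,0.1,0],0,0.25],[[0,0.14,0],0,0.25],[[0,0.14,0],0,0.25]]';  python3 -m creep '[[[0,0.04,0],0,0.25],[[0,0.08,0],0,0.25],[[0,0.08,0],0,0.25]]'
```

```text
time_s: 5.25
ee_pos: [0.5669, 0.1014, 0.0569]
eef_rot: [-3.136, -0.0, 1.631]
force: [-19.5, 1.4, 12.3]
grip_width: 0.0258
time_s: 5.55
ee_pos: [0.5708, 0.1016, 0.0569]
eef_rot: [-3.136, -0.0, 1.631]
force: [-20.8, 2.6, 11.9]
grip_width: 0.0339
```

```bash
python3 -m creep '[[[0,-0.1,0],0,0.35],[[0,-0.2,0],0,0.45],[[0,-0.2,0],0,0.6],[[0,-0.2,-0.5],0,0.6],[[0,-0.2,-1],0,0.6],[[0,-0.2,-1.5],0,0.6],[[0,-0.2,-2],0,0.6],[[-0.5,-0.2,-2.5],0,0.9]]'; python3 - <<'E'
from h import *
c=cam('top'); save(c['img'][160:230,285:435],'fx2',5);c=cam('wrist'); save(c['img'],'w3',1.25)
E
```

```text
time_s: 6.35
ee_pos: [0.5645, 0.0772, 0.1832]
eef_rot: [3.141, -0.0, 1.632]
force: [-0.0, 0.3, 0.0]
grip_width: 0.0615
```

View pics/w3.png

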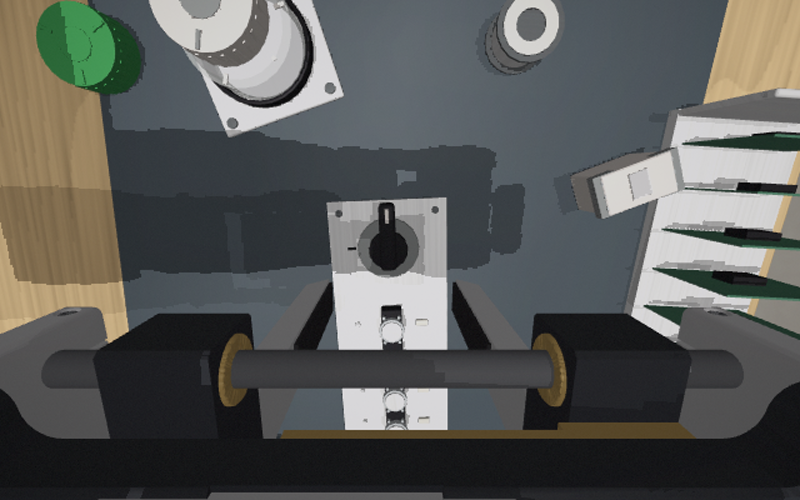

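```bash
python3 -c "
from h import *
plan(.44,.17,.22,93.5)"
```

```text
shift [ 2.056 -2.402 -0.705] twist -0.026 (alt 44.97 ) yaw0 93.29 pos [0.566  0.0743 0.1856] t 6.5 w 0.069 q6 0.01 F [0.1 0.2 0.8]
```

```bash
python3 -m creep '[[[0.3,-0.4,-0.35],0,1],[[0.6,-0.8,-0.7],0,1],[[1,-1.2,-0.7],0,1],[[1.4,-1.6,-0.7],0,1],[[1.7,-2,-0.7],0,1],[[2.05,-2.4,-0.7],0,1],[[2.05,-2.4,-0.7],0,1],[[2.05,-2.4,-0.7],0,1]]'; python3 - <<'E'
from h import *
plan(.44,.234,.2,93.5)
c=cam('wrist'); save(c['img'],'w4',1.25); np.savez('w4.npz',**{k:c[k] for k in ['img','depth','E','f','cx','cy']})
E
```

```text
time_s: 7.25
ee_pos: [0.4387, 0.1715, 0.2167]
eef_rot: [3.141, 0.0, 1.63]
force: [0.3, -0.5, 0.0]
grip_width: 0.094
shift [1.247 0.1   0.334] twist -0.011 (alt 44.99 ) yaw0 93.41 pos [0.4387 0.1715 0.2167] t 7.2 w 0.094 q6 0.24 F [ 0.3 -0.5  0. ]
```

View pics/w4.png

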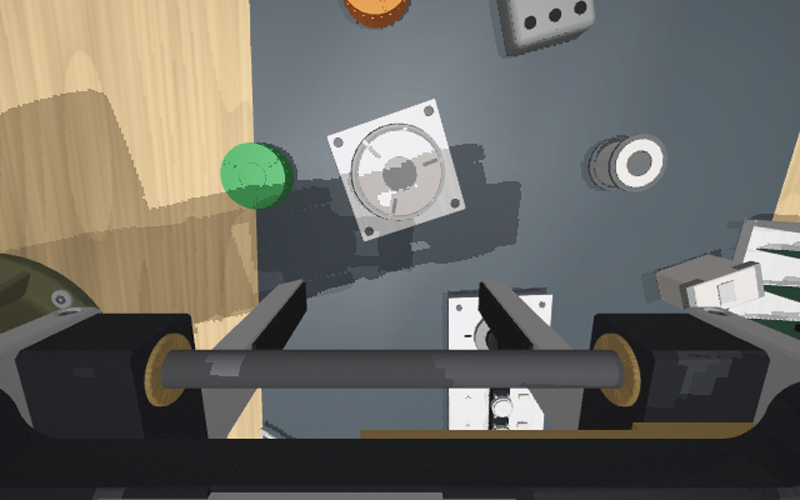

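```bash
python3 - <<'E'
from h import *
c=dict(np.load('w4.npz')); save(c['img'][70:200,250:390],'w4z',5.5)
P=cloud(c); m=(P[...,2]>.100)&(P[...,2]<.112)&(abs(P[...,0]-.44)<.06)&(abs(P[...,1]-.234)<.06)
q=P[m]; print(m.sum(),q.mean(0),(q.min(0)+q.max(0))/2,q.max(0)-q.min(0))
(x,y),r=cv2.minEnclosingCircle(np.argwhere(m)[:,::-1].astype(np.float32)); print(x,y,r,px(c,x,y,.107))
E
```

```text
3537 [0.43995357 0.23573027 0.10634213] [0.4396163  0.2347408  0.10469477] [0.06346746 0.06376346 0.00936987]
319.78729248046875 137.94760131835938 34.099369049072266 [0.44033646 0.23588136 0.107     ]
```

View pics/w4z.png

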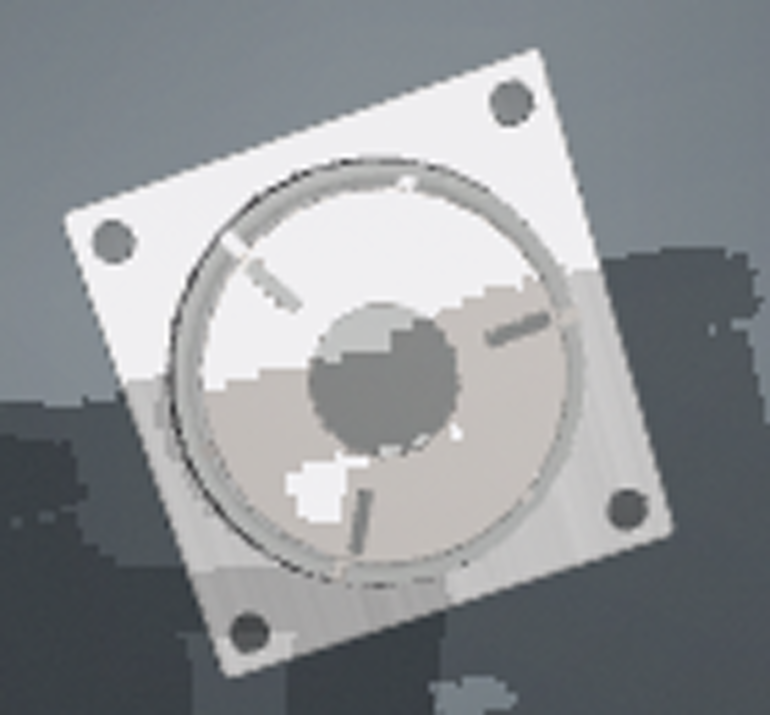

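The white cap, with its grey bars over the white shoulder ridges, is the one meant (399,173 in w4). The green one (255,175) and the orange one (377,5) lie loose, so they are decoys.

```bash
python3 -m creep '[[[0.4,0.05,0],0,1],[[0.8,0.1,0],0,1],[[1.27,0.1,0],0,1],[[1.27,0.1,0.5],0,1],[[1.27,0.1,1],0,1],[[1.27,0.1,1.5],0,1],[[1.27,0.1,1.9],0,1],[[1.27,0.1,2.15],0,1],[[1.27,0.1,2.37],0,1],[[1.27,0.1,2.37],0,1]]'; python3 -c "
from h import *
plan(.44,.2352,.097,93.5)"
```

```text
time_s: 8.3
ee_pos: [0.4398, 0.2345, 0.0974]
eef_rot: [-3.14, 0.001, 1.629]
force: [0.8, -0.3, -0.2]
grip_width: 0.0943
shift [0.013 0.004 0.008] twist -0.022 (alt 44.98 ) yaw0 93.32 pos [0.4398 0.2345 0.0974] t 8.3 w 0.0943 q6 0.36 F [ 0.8 -0.3 -0.2]
```

```bash
python3 -m creep '[[[0,0,0],0,0.6],[[0,0,0],0,0.5],[[0,0,0],0,0.5],[[0,0,0],0,0.5],[[0,0,0],0,0.5],[[0,0,0],0,0.5]]' 45;  python3 -m creep '[[[0,0,0.05],0,0.5],[[0,0,0.1],0,0.5],[[0,0,0.14],0,0.5],[[0,0,0.17],0,0.5],[[0,0,0.17],0,0.5]]'
```

```text
time_s: 8.9
ee_pos: [0.44, 0.235, 0.0986]
eef_rot: [3.141, -0.0, 1.629]
force: [0.8, 0.1, -0.4]
grip_width: 0.0638
time_s: 9.4
ee_pos: [0.4401, 0.235, 0.0903]
eef_rot: [3.141, -0.0, 1.629]
force: [-2.0, -0.6, 9.9]
grip_width: 0.0641
```

```bash
python3 -m creep '[[[0,0,0],-0.9,0.5],[[0,0,0],-1.8,0.5],[[0,0,0],-2.7,0.5],[[0,0,0],-3.6,0.5],[[0,0,0],-4.5,0.5],[[0,0,0],-5.4,0.5],[[0,0,0],-6.3,0.5],[[0,0,0],-7.2,0.5],[[0,0,0],-8,0.5],[[0,0,0],-8,0.5]]'; python3 -c "
from h import *
plan(.44,.2352,.097,93.5+64)
c=cam('wrist'); save(c['img'],'w5',1.25)"
```

```text
time_s: 10.4
ee_pos: [0.4405, 0.2352, 0.0906]
eef_rot: [3.14, 0.001, 2.75]
force: [0.2, 0.2, 9.2]
grip_width: 0.064
shift [ 0.01  -0.003 -0.128] twist 0.01 (alt -44.99 ) yaw0 157.58 pos [0.4405 0.2352 0.0906] t 10.4 w 0.064 q6 -0.76 F [0.2 0.2 9.2]
```

View pics/w5.png

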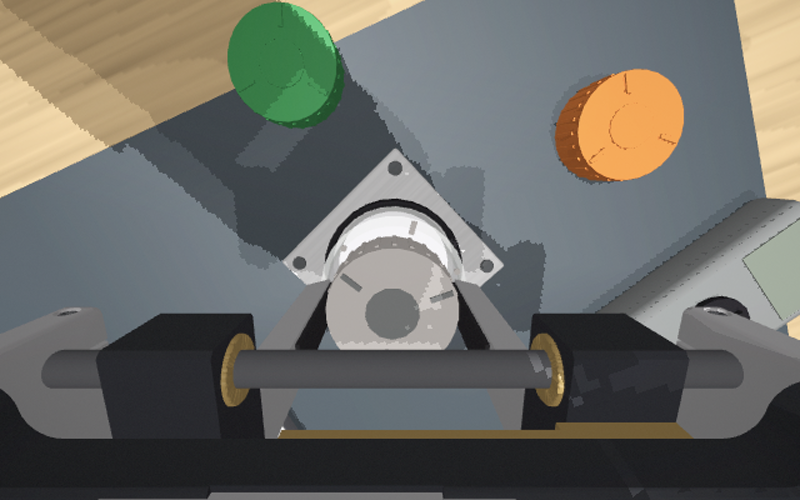

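The bars at (350,282) and (440,297) turned with the hand. Lifting.

```bash
python3 -m creep '[[[0,0,-0.15],0,0.5],[[0,0,-0.3],0,0.5],[[0,0,-0.5],0,0.5],[[0,0,-0.8],0,0.5],[[0,0,-1.1],0,0.5],[[0,0,-1.4],0,0.5],[[0,0,-1.4],0,0.5]]'; python3 -c "
from h import *
plan(.41,.07,.16,157.5)
c=cam('wrist'); save(c['img'],'w6',1.25)"
```

```text
time_s: 11.15
ee_pos: [0.4403, 0.2351, 0.1615]
eef_rot: [3.14, 0.001, 2.746]
force: [0.9, 0.2, -1.7]
grip_width: 0.0641
shift [-0.713 -3.28   0.026] twist -0.019 (alt 44.98 ) yaw0 157.35 pos [0.4403 0.2351 0.1615] t 11.2 w 0.0641 q6 -0.76 F [ 0.9  0.2 -1.7]
```

View pics/w6.png

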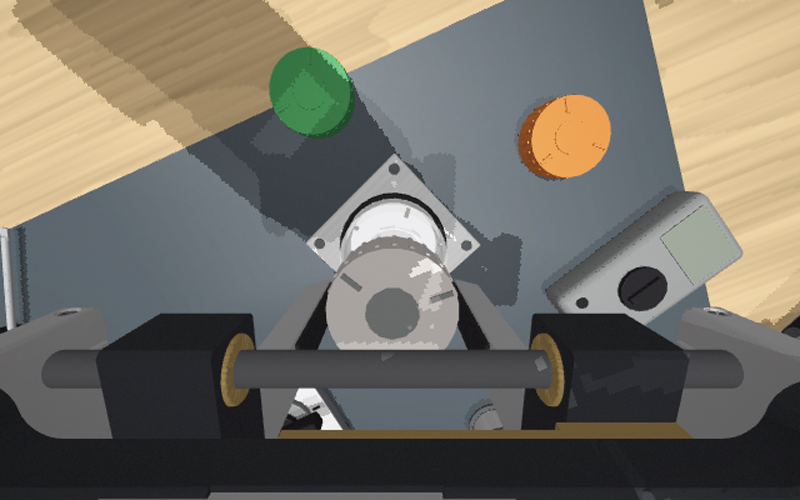

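```bash
python3 -m creep '[[[-0.1,-0.4,0],0,0.5],[[-0.2,-0.8,0],0,0.5],[[-0.3,-1.2,0],0,0.5],[[-0.4,-1.7,0],0,0.5],[[-0.5,-2.2,0],0,0.5],[[-0.6,-2.7,0],0,0.5],[[-0.7,-3.1,0.3],0,0.5],[[-0.7,-3.3,0.8],0,0.5],[[-0.7,-3.3,1.3],0,0.5],[[-0.7,-3.3,1.8],0,0.5],[[-0.7,-3.3,2.2],0,0.5],[[-0.7,-3.3,2.5],0,0.5]]'; python3 -c "
from h import *
plan(.41,.07,.024,157.5)"
```

```text
time_s: 12.4
ee_pos: [0.4074, 0.069, 0.0329]
eef_rot: [-3.14, -0.003, 2.746]
force: [0.0, -0.7, -0.2]
grip_width: 0.0643
shift [-0.041  0.039  0.177] twist -0.021 (alt 44.98 ) yaw0 157.34 pos [0.4074 0.069  0.0329] t 12.4 w 0.0643 q6 -1.1 F [ 0.  -0.7 -0.2]
```

```bash
python3 -m creep '[[[0,0,0.08],0,0.5],[[0,0,0.13],0,0.5],[[0,0,0.17],0,0.5],[[0,0,0.17],0,0.5]]'
```

```text
time_s: 12.8
ee_pos: [0.4088, 0.0692, 0.0267]
eef_rot: [3.141, 0.0, 2.746]
force: [0.2, 0.5, -0.2]
grip_width: 0.0642
```

```bash
python3 -m creep '[[[0,0,0.04],0,0.5],[[0,0,0.07],0,0.5],[[0,0,0.07],0,0.5]]'
```

```text
time_s: 13.1
ee_pos: [0.4089, 0.0691, 0.0235]
eef_rot: [3.141, 0.001, 2.746]
force: [-1.8, -0.6, 7.8]
grip_width: 0.0646
```

```bash
python3 -m creep '[[[0,0,-0.03],0,0.6],[[0,0,-0.03],0,0.8],[[0,0,-0.03],0,1],[[0,0,-0.03],0,1],[[0,0,-0.03],0,1],[[0,0,-0.5],0,1],[[0,0,-1],0,1],[[0,0,-1.5],0,1],[[0,0,-2],0,1],[[0,0,-2.5],0,1],[[0,0,-3],0,1],[[0,0,-3],0,1]]'; python3 -c "
from h import *
plan(.5718,-.0105,.13,95.7)
c=cam('top'); save(c['img'][150:310,160:460],'t7',2.6);c=cam('wrist'); save(c['img'],'w7',1.25)"
```

```text
time_s: 14.3
ee_pos: [0.4098, 0.0693, 0.1756]
eef_rot: [3.139, 0.004, 2.746]
force: [0.4, 0.1, 0.1]
grip_width: 0.0941
shift [-3.6   -0.226  0.928] twist 7.706 (alt -37.29 ) yaw0 157.35 pos [0.4098 0.0693 0.1756] t 14.3 w 0.0941 q6 -1.1 F [0.4 0.1 0.1]
```

View pics/w7.png

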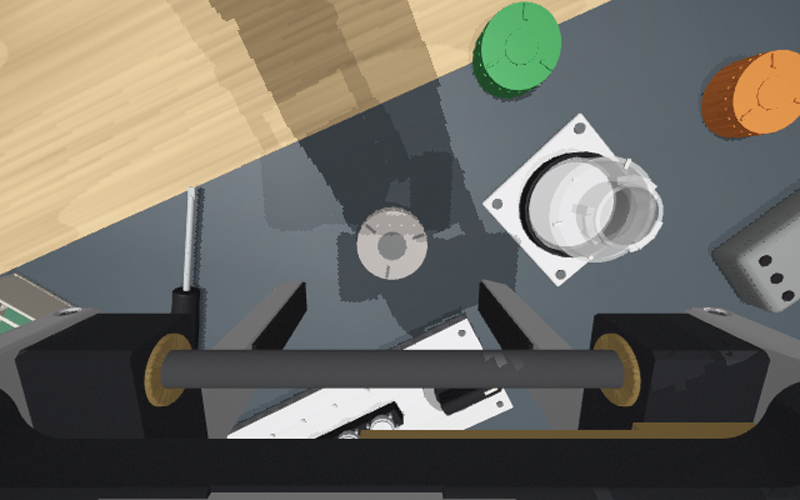

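View pics/t7.png

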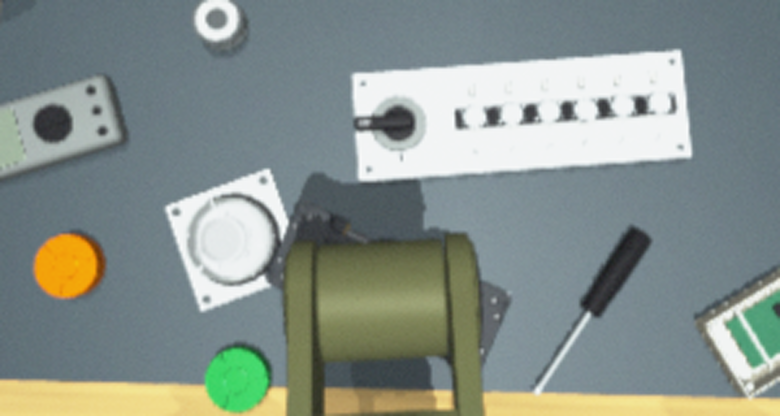

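The cap stands on the bench at (392,243), the isolator points to the fixture's +y end, and the six cells are in their nests. Next, the cell in nest 6.

```bash
python3 -m creep '[[[-0.5,0,0],1,0.6],[[-1,0,0],2,0.6],[[-1.5,-0.1,0],3,0.6],[[-2,-0.1,0],4,0.6],[[-2.4,-0.1,0],5,0.6],[[-2.8,-0.2,0.2],6,0.6],[[-3.2,-0.2,0.4],7,0.6],[[-3.6,-0.2,0.7],7.7,0.6],[[-3.6,-0.23,0.9],7.7,0.6],[[-3.6,-0.23,0.9],7.7,0.6]]'; python3 -c "
from h import *
plan(.5718,-.0105,.047,95.7)
c=cam('wrist'); save(c['img'],'w8',1.25)"
```

```text
time_s: 15.4
ee_pos: [0.5689, -0.0108, 0.1252]
eef_rot: [-3.137, -0.001, 1.673]
force: [-0.8, 0.8, 0.5]
grip_width: 0.0564
shift [-1.000e-03  6.600e-02  1.564e+00] twist 0.019 (alt -44.98 ) yaw0 95.85 pos [ 0.5689 -0.0108  0.1252] t 15.4 w 0.0564 q6 -0.19 F [-0.8  0.8  0.5]
```

View pics/w8.png

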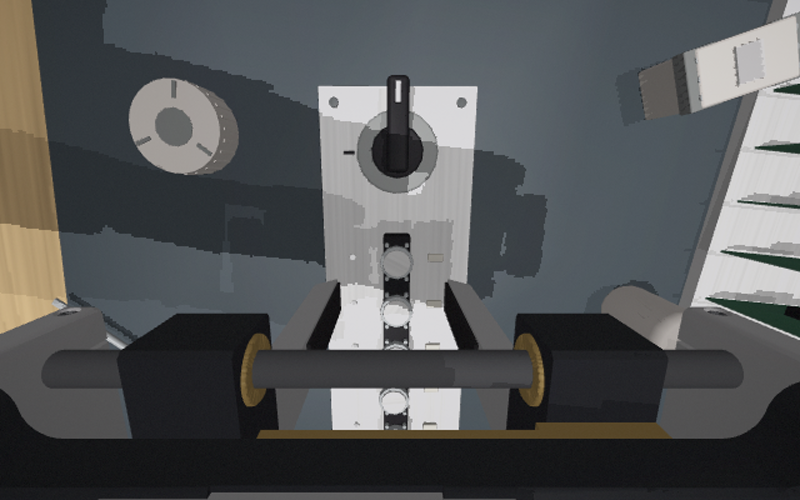

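```bash
python3 - <<'E'
from h import *
c=cam('wrist')
for u,v in [(397,262),(396,312),(395,403)]: print(px(c,u/1.25,v/1.25,.0437).round(4))
plan(.5718,-.0105,.047,95.7)
E
```

```text
[ 0.5719 -0.0089  0.0437]
[ 0.5752 -0.0474  0.0437]
[ 0.5825 -0.1248  0.0437]
shift [-0.004  0.045  1.613] twist 0.019 (alt -44.98 ) yaw0 95.85 pos [ 0.5696 -0.0105  0.1276] t 15.5 w 0.0565 q6 -0.19 F [ 0.3  0.3 -0.8]
```

```bash
python3 -m creep '[[[0.01,0.04,0.4],0,0.6],[[0.01,0.04,0.8],0,0.55],[[0.01,0.04,1.2],0,0.5],[[0.01,0.04,1.45],0,0.5],[[0.01,0.04,1.6],0,0.5],[[0.01,0.04,1.6],0,0.35],[[0.01,0.04,1.6],0,0.2],[[0.01,0.04,1.6],0,0.15],[[0.01,0.04,1.6],0,0.15],[[0.01,0.04,1.6],0,0.15]]' 25; python3 -m creep '[[[0,0,-0.3],0,0.15],[[0,0,-0.7],0,0.15],[[0,0,-1.2],0,0.15],[[0,0,-1.7],0,0.15],[[0,0,-1.8],0,0.15]]'; python3 -c "
from h import *
plan(.44,.2352,.14,95.7)
c=cam('wrist'); save(c['img'],'w9',1.25)"
```

```text
time_s: 16.5
ee_pos: [0.5727, -0.0101, 0.0487]
eef_rot: [3.14, 0.0, 1.671]
force: [1.3, 0.7, 2.9]
grip_width: 0.024
time_s: 17.0
ee_pos: [0.5733, -0.0102, 0.1416]
eef_rot: [3.137, 0.001, 1.671]
force: [1.0, 0.1, -0.8]
grip_width: 0.0234
shift [ 5.15  -2.162  0.018] twist 0.006 (alt -44.99 ) yaw0 95.75 pos [ 0.5733 -0.0102  0.1416] t 17.0 w 0.0234 q6 -0.18 F [ 1.   0.1 -0.8]
```

View pics/w9.png

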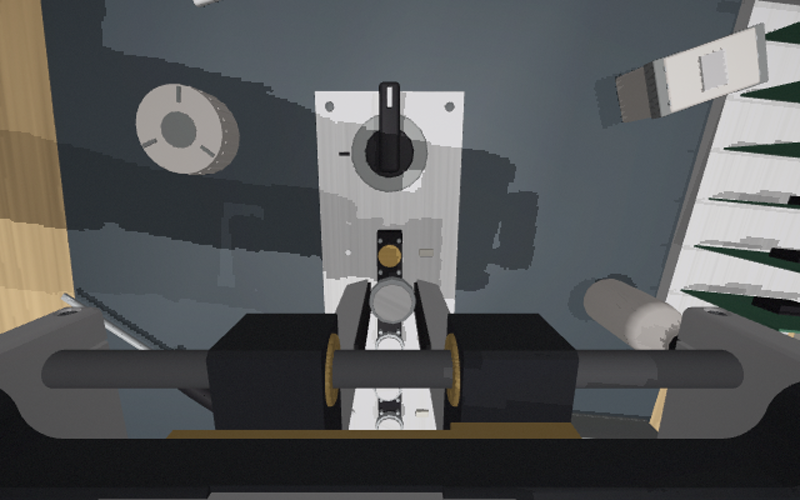

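```bash
python3 -m creep '[[[0.5,-0.2,0],0,0.15],[[1,-0.4,0],0,0.15],[[1.6,-0.65,0],0,0.15],[[2.2,-0.9,0],0,0.15],[[2.8,-1.15,0],0,0.15],[[3.4,-1.4,0],0,0.15],[[4,-1.65,0],0,0.15],[[4.5,-1.9,0],0,0.15],[[5.15,-2.16,0.2],0,0.15],[[5.15,-2.16,0.45],0,0.15],[[5.15,-2.16,0.45],0,0.15]]'; python3 -c "
from h import *
plan(.44,.2352,.116,95.7)
c=cam('wrist'); save(c['img'],'w10',1.25)"
```

```text
time_s: 18.15
ee_pos: [0.4379, 0.235, 0.1134]
eef_rot: [-3.138, 0.001, 1.673]
force: [-0.5, -0.2, -0.1]
grip_width: 0.0231
shift [-0.001  0.042 -0.052] twist 0.016 (alt -44.98 ) yaw0 95.83 pos [0.4379 0.235  0.1134] t 18.1 w 0.0231 q6 0.32 F [-0.5 -0.2 -0.1]
```

View pics/w10.png

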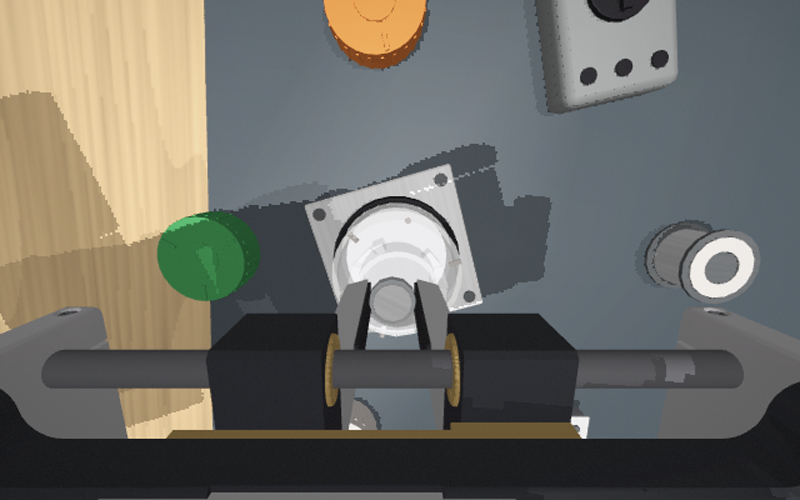

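```bash
python3 -m creep '[[[0,0.04,0],0,0.15],[[0,0.04,0],0,0.3],[[0,0.04,0],0,0.4],[[0,0.04,0],0,0.5],[[0,0.04,0],0,0.5],[[0,0.04,-0.4],0,0.5],[[0,0.04,-0.8],0,0.5]]'; python3 -c "
from h import *
plan(.5755,-.0482,.13,95.7)
c=cam('wrist'); save(c['img'],'w11',1.25)"
```

```text
time_s: 18.9
ee_pos: [0.4408, 0.2353, 0.1557]
eef_rot: [-3.141, 0.0, 1.671]
force: [-0.5, -0.0, 0.8]
grip_width: 0.0467
shift [-5.912  2.114  0.514] twist 0.005 (alt -44.99 ) yaw0 95.74 pos [0.4408 0.2353 0.1557] t 18.9 w 0.0467 q6 0.32 F [-0.5 -0.   0.8]
```

View pics/w11.png

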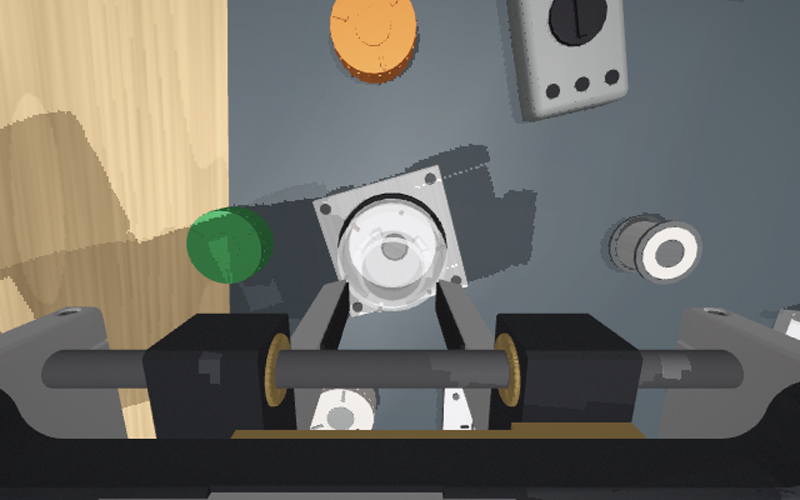

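```bash
python3 -m creep '[[[-0.7,0.25,0],0,0.55],[[-1.4,0.5,0],0,0.55],[[-2.1,0.75,0],0,0.55],[[-2.8,1,0],0,0.55],[[-3.5,1.25,0],0,0.55],[[-4.2,1.5,0],0,0.55],[[-4.9,1.75,0],0,0.55],[[-5.5,1.95,0.2],0,0.55],[[-5.91,2.1,0.5],0,0.55],[[-5.91,2.11,0.6],0,0.55],[[-5.91,2.11,0.6],0,0.55]]'; python3 -c "
from h import *
plan(.5755,-.0482,.047,95.7)
c=cam('wrist'); save(c['img'],'w12',1.25)"
```

```text
time_s: 20.05
ee_pos: [0.575, -0.0478, 0.1244]
eef_rot: [-3.14, -0.001, 1.67]
force: [0.7, -0.5, -0.9]
grip_width: 0.0515
shift [-0.01   0.011  1.548] twist 0.001 (alt -45.0 ) yaw0 95.71 pos [ 0.575  -0.0478  0.1244] t 20.1 w 0.0515 q6 -0.25 F [ 0.7 -0.5 -0.9]
```

View pics/w12.png

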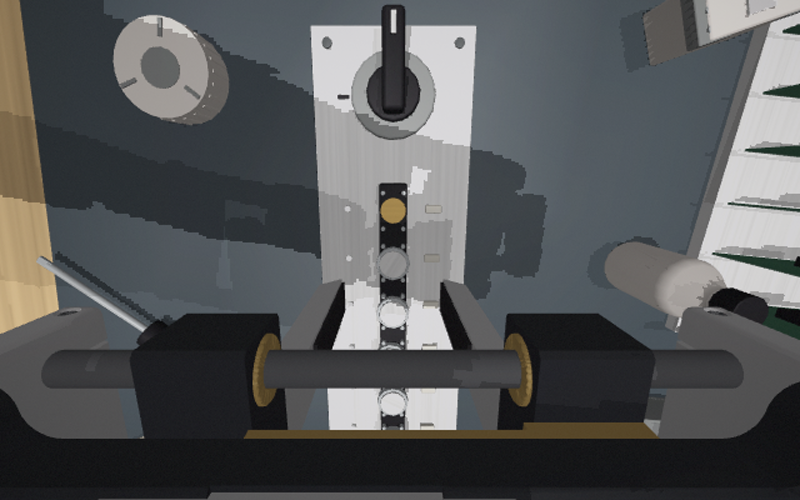

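Next cell at (392,263), in line with the jaws; the others are in place.

```bash
python3 -m creep '[[[0,0.01,0.4],0,0.55],[[0,0.01,0.8],0,0.55],[[0,0.01,1.2],0,0.5],[[0,0.01,1.5],0,0.5],[[0,0.01,1.52],0,0.35],[[0,0.01,1.52],0,0.2],[[0,0.01,1.52],0,0.15],[[0,0.01,1.52],0,0.15],[[0,0.01,1.52],0,0.15]]' 25; python3 -m creep '[[[0,0,-0.3],0,0.15],[[0,0,-0.7],0,0.15],[[0,0,-1.2],0,0.15],[[0,0,-1.7],0,0.15],[[0,0,-1.85],0,0.15]]'; python3 -c "
from h import *
plan(.44,.2352,.14,95.7)
c=cam('wrist'); save(c['img'],'w13',1.25)"
```

```text
time_s: 21.0
ee_pos: [0.5766, -0.0479, 0.0505]
eef_rot: [3.14, 0.0, 1.671]
force: [-1.1, 1.9, 6.1]
grip_width: 0.0238
time_s: 21.5
ee_pos: [0.577, -0.0481, 0.1455]
eef_rot: [3.137, 0.001, 1.671]
force: [0.4, -0.1, -0.9]
grip_width: 0.0233
shift [ 5.912 -2.16   0.093] twist 0.005 (alt -44.99 ) yaw0 95.74 pos [ 0.577  -0.0481  0.1455] t 21.5 w 0.0233 q6 -0.25 F [ 0.4 -0.1 -0.9]
```

View pics/w13.png

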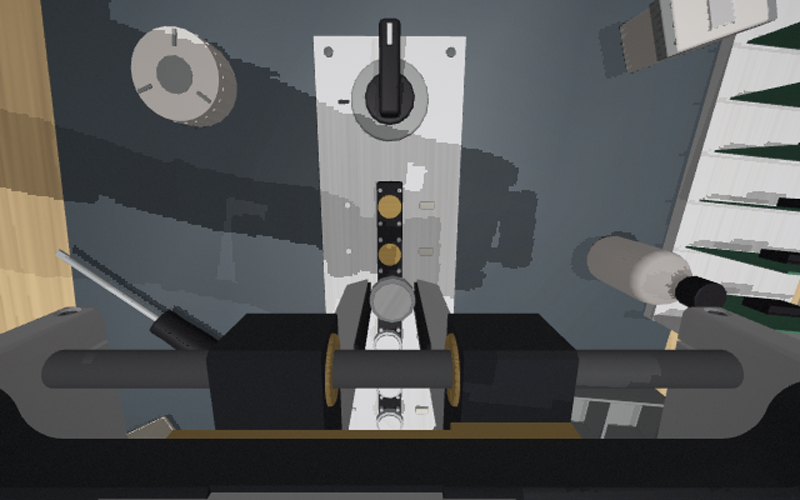

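```bash
python3 -m creep '[[[0.65,-0.25,0],0,0.15],[[1.3,-0.5,0],0,0.15],[[2,-0.75,0],0,0.15],[[2.7,-1,0],0,0.15],[[3.4,-1.25,0],0,0.15],[[4.1,-1.5,0],0,0.15],[[4.8,-1.75,0],0,0.15],[[5.4,-2,0],0,0.15],[[5.91,-2.15,0.2],0,0.15],[[5.91,-2.15,0.55],0,0.15],[[5.91,-2.15,0.55],0,0.15]]'; python3 -c "
from h import *
plan(.44,.2352,.116,95.7)"
```

```text
time_s: 22.65
ee_pos: [0.438, 0.2353, 0.1121]
eef_rot: [-3.137, 0.001, 1.672]
force: [-0.5, 0.1, -0.0]
grip_width: 0.0233
shift [-0.005  0.04  -0.079] twist 0.015 (alt -44.99 ) yaw0 95.82 pos [0.438  0.2353 0.1121] t 22.6 w 0.0233 q6 0.32 F [-0.5  0.1 -0. ]
```

```bash
python3 -m creep '[[[0,0.04,-0.02],0,0.15],[[0,0.04,-0.02],0,0.3],[[0,0.04,-0.02],0,0.4],[[0,0.04,-0.02],0,0.5],[[0,0.04,-0.02],0,0.5],[[0,0.04,-0.4],0,0.5],[[0,0.04,-0.8],0,0.5]]'; python3 -c "
from h import *
plan(.579,-.0865,.13,95.7)
c=cam('wrist'); save(c['img'],'w14',1.25)"
```

```text
time_s: 23.35
ee_pos: [0.4413, 0.2353, 0.1547]
eef_rot: [-3.14, 0.0, 1.671]
force: [0.0, -0.9, 0.2]
grip_width: 0.0471
shift [-6.68   2.098  0.494] twist 0.005 (alt -45.0 ) yaw0 95.74 pos [0.4413 0.2353 0.1547] t 23.4 w 0.0471 q6 0.32 F [ 0.  -0.9  0.2]
```

View pics/w14.png

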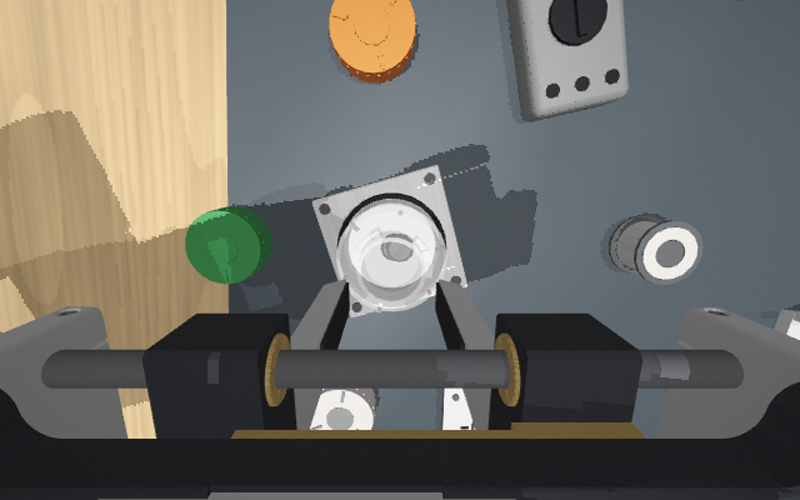

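The second cell is in the jar (397,248, stacked). To the third cell.

```bash
python3 -m creep '[[[-0.7,0.2,0],0,0.55],[[-1.4,0.4,0],0,0.55],[[-2.1,0.65,0],0,0.55],[[-2.8,0.9,0],0,0.55],[[-3.5,1.1,0],0,0.55],[[-4.2,1.3,0],0,0.55],[[-4.9,1.55,0],0,0.55],[[-5.6,1.75,0],0,0.55],[[-6.2,1.95,0.2],0,0.55],[[-6.67,2.1,0.5],0,0.55],[[-6.67,2.1,0.6],0,0.55],[[-6.67,2.1,0.6],0,0.55]]'; python3 -c "
from h import *
plan(.579,-.0865,.047,95.7)
c=cam('wrist'); save(c['img'],'w15',1.25)"
```

```text
time_s: 24.6
ee_pos: [0.5788, -0.0857, 0.1233]
eef_rot: [-3.14, -0.001, 1.67]
force: [0.2, -0.3, 0.7]
grip_width: 0.0518
shift [-0.018  0.006  1.525] twist -0.0 (alt 45.0 ) yaw0 95.7 pos [ 0.5788 -0.0857  0.1233] t 24.6 w 0.0518 q6 -0.31 F [ 0.2 -0.3  0.7]
```

View pics/w15.png

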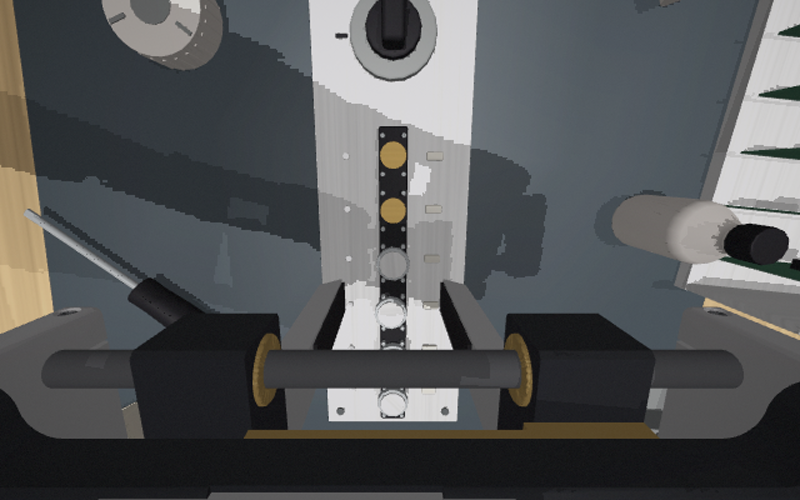

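The third cell is at (392,263), aligned with the jaws.

```bash
python3 -m creep '[[[-0.01,0.01,0.4],0,0.55],[[-0.01,0.01,0.8],0,0.55],[[-0.01,0.01,1.2],0,0.5],[[-0.01,0.01,1.45],0,0.5],[[-0.01,0.01,1.48],0,0.35],[[-0.01,0.01,1.48],0,0.2],[[-0.01,0.01,1.48],0,0.15],[[-0.01,0.01,1.48],0,0.15],[[-0.01,0.01,1.48],0,0.15]]' 25; python3 -m creep '[[[0,0,-0.3],0,0.15],[[0,0,-0.7],0,0.15],[[0,0,-1.2],0,0.15],[[0,0,-1.7],0,0.15],[[0,0,-1.8],0,0.15]]'; python3 -c "
from h import *
plan(.4415,.2352,.114,95.7)
c=cam('wrist'); save(c['img'],'w16',1.25)"
```

```text
time_s: 25.55
ee_pos: [0.5805, -0.0862, 0.0516]
eef_rot: [3.14, 0.0, 1.671]
force: [-0.7, 1.7, 6.5]
grip_width: 0.0235
time_s: 26.05
ee_pos: [0.581, -0.0865, 0.1443]
eef_rot: [3.137, 0.002, 1.671]
force: [-0.2, -0.1, -1.1]
grip_width: 0.0233
shift [ 6.682 -2.136  0.584] twist 0.006 (alt -44.99 ) yaw0 95.74 pos [ 0.581  -0.0865  0.1443] t 26.1 w 0.0233 q6 -0.31 F [-0.2 -0.1 -1.1]
```

View pics/w16.png

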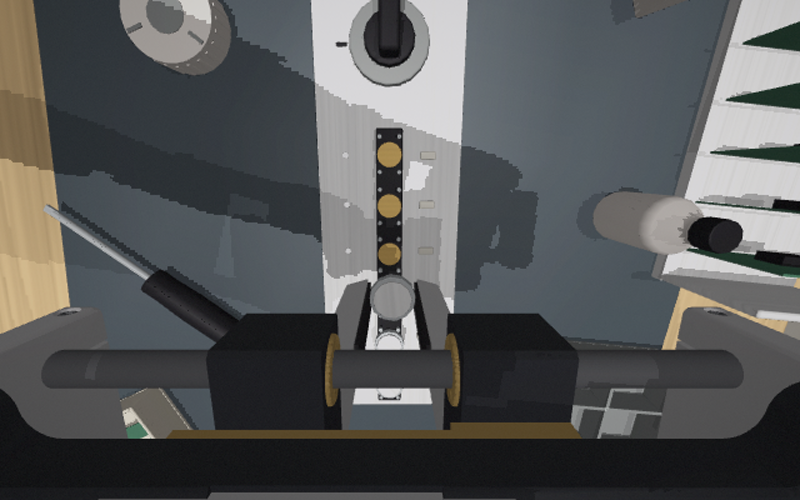

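```bash
python3 -m creep '[[[0.65,-0.2,0],0,0.15],[[1.3,-0.4,0],0,0.15],[[2,-0.65,0],0,0.15],[[2.7,-0.9,0],0,0.15],[[3.4,-1.1,0],0,0.15],[[4.1,-1.3,0],0,0.15],[[4.8,-1.55,0],0,0.15],[[5.5,-1.75,0],0,0.15],[[6.2,-2,0],0,0.15],[[6.68,-2.13,0.2],0,0.15],[[6.68,-2.13,0.55],0,0.15],[[6.68,-2.13,0.55],0,0.15]]'; python3 -c "
from h import *
plan(.44,.2352,.116,95.7)"
```

```text
time_s: 27.3
ee_pos: [0.4389, 0.2353, 0.1105]
eef_rot: [-3.137, 0.002, 1.672]
force: [-0.5, 0.2, 1.0]
grip_width: 0.0234
shift [-0.005  0.02  -0.11 ] twist 0.015 (alt -44.99 ) yaw0 95.82 pos [0.4389 0.2353 0.1105] t 27.3 w 0.0234 q6 0.32 F [-0.5  0.2  1. ]
```

```bash
python3 -m creep '[[[0,0,-0.06],0,0.15],[[0,0,-0.06],0,0.3],[[0,0,-0.06],0,0.4],[[0,0,-0.06],0,0.5],[[0,0,-0.06],0,0.5],[[0,0,-0.4],0,0.5],[[0,0,-0.8],0,0.5]]'; python3 -c "
from h import *
plan(.583,-.1245,.13,95.7)
c=cam('wrist'); save(c['img'],'w17',1.25)"
```

```text
time_s: 28.0
ee_pos: [0.4402, 0.2352, 0.1529]
eef_rot: [-3.14, 0.0, 1.671]
force: [-0.2, 0.4, 0.7]
grip_width: 0.0471
shift [-7.443  2.123  0.459] twist 0.005 (alt -45.0 ) yaw0 95.74 pos [0.4402 0.2352 0.1529] t 28.0 w 0.0471 q6 0.32 F [-0.2  0.4  0.7]
```

View pics/w17.png

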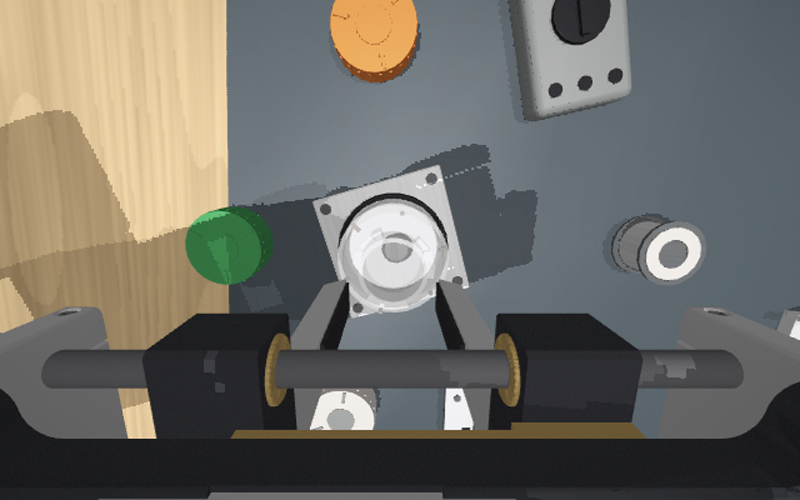

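Three cells are in, stacked at (397,247). To the fourth.

```bash
python3 -m creep '[[[-0.8,0.2,0],0,0.55],[[-1.6,0.45,0],0,0.55],[[-2.4,0.7,0],0,0.55],[[-3.2,0.9,0],0,0.55],[[-4,1.1,0],0,0.55],[[-4.8,1.35,0],0,0.55],[[-5.6,1.6,0],0,0.55],[[-6.3,1.8,0],0,0.55],[[-6.9,1.95,0.2],0,0.55],[[-7.43,2.12,0.5],0,0.55],[[-7.43,2.12,0.58],0,0.55],[[-7.43,2.12,0.58],0,0.55]]'; python3 -c "
from h import *
plan(.583,-.1245,.047,95.7)
c=cam('wrist'); save(c['img'],'w18',1.25)"
```

```text
time_s: 29.25
ee_pos: [0.5827, -0.1237, 0.1228]
eef_rot: [-3.14, -0.001, 1.67]
force: [-0.2, -0.1, -0.3]
grip_width: 0.0516
shift [-0.018  0.007  1.515] twist -0.001 (alt 45.0 ) yaw0 95.69 pos [ 0.5827 -0.1237  0.1228] t 29.2 w 0.0516 q6 -0.37 F [-0.2 -0.1 -0.3]
```

View pics/w18.png

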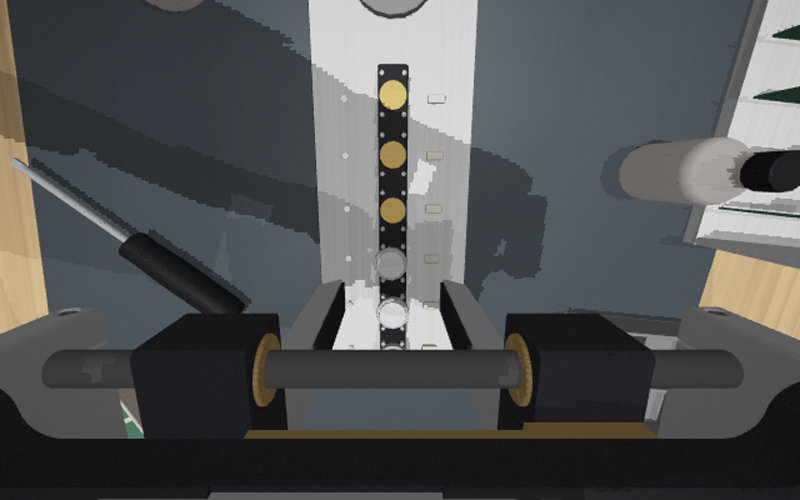

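The fourth cell, at (390,263), is 1–2 mm off in x, which is within the jaw opening.

```bash
python3 -m creep '[[[-0.01,-0.02,0.4],0,0.55],[[-0.01,-0.02,0.8],0,0.55],[[-0.01,-0.02,1.2],0,0.5],[[-0.01,-0.02,1.45],0,0.5],[[-0.01,-0.02,1.47],0,0.35],[[-0.01,-0.02,1.47],0,0.2],[[-0.01,-0.02,1.47],0,0.15],[[-0.01,-0.02,1.47],0,0.15],[[-0.01,-0.02,1.47],0,0.15]]' 25; python3 -m creep '[[[0,0,-0.3],0,0.15],[[0,0,-0.7],0,0.15],[[0,0,-1.2],0,0.15],[[0,0,-1.7],0,0.15],[[0,0,-1.8],0,0.15]]'; python3 -c "
from h import *
plan(.4415,.2352,.114,95.7)
c=cam('wrist'); save(c['img'],'w19',1.25)"
```

```text
time_s: 30.2
ee_pos: [0.5828, -0.1242, 0.0516]
eef_rot: [3.14, 0.0, 1.671]
force: [-0.1, 1.4, 5.6]
grip_width: 0.0237
time_s: 30.7
ee_pos: [0.5833, -0.1245, 0.1443]
eef_rot: [3.137, 0.002, 1.671]
force: [0.1, 0.8, -0.4]
grip_width: 0.0231
shift [ 7.444 -2.105  0.582] twist 0.005 (alt -44.99 ) yaw0 95.74 pos [ 0.5833 -0.1245  0.1443] t 30.7 w 0.0231 q6 -0.37 F [ 0.1  0.8 -0.4]
```

View pics/w19.png

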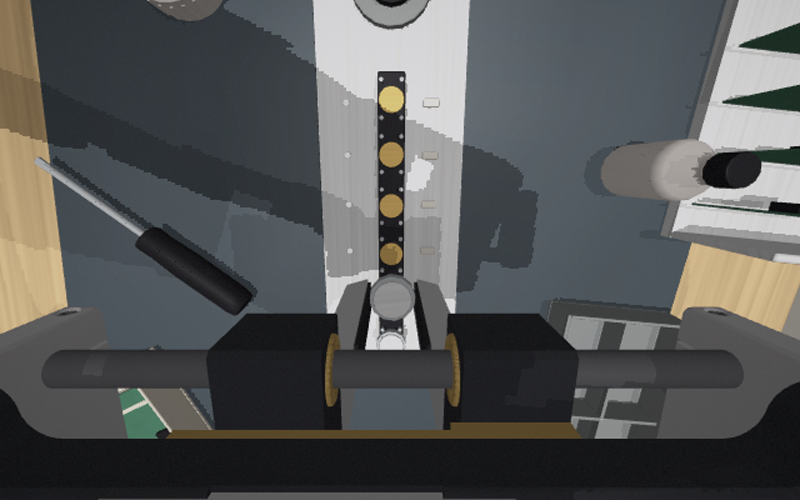

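```bash
python3 -m creep '[[[0.75,-0.2,0],0,0.15],[[1.5,-0.4,0],0,0.15],[[2.3,-0.65,0],0,0.15],[[3.1,-0.9,0],0,0.15],[[3.9,-1.1,0],0,0.15],[[4.7,-1.3,0],0,0.15],[[5.5,-1.55,0],0,0.15],[[6.2,-1.75,0],0,0.15],[[6.9,-2,0],0,0.15],[[7.54,-2.1,0.2],0,0.15],[[7.54,-2.1,0.5],0,0.15],[[7.54,-2.1,0.5],0,0.15]]'; python3 -c "
from h import *
plan(.44,.2352,.116,95.7)"
```

```text
time_s: 31.95
ee_pos: [0.4385, 0.2405, 0.1132]
eef_rot: [-3.138, 0.001, 1.673]
force: [-0.8, -0.3, -1.2]
grip_width: 0.0233
shift [-0.108  0.018 -0.056] twist 0.017 (alt -44.98 ) yaw0 95.83 pos [0.4385 0.2405 0.1132] t 31.9 w 0.0233 q6 0.33 F [-0.8 -0.3 -1.2]
```

```bash
python3 -m creep '[[[0,0,0],0,0.15],[[0,0,0],0,0.3],[[0,0,0],0,0.4],[[0,0,0],0,0.5],[[0,0,0],0,0.5],[[0,0,-0.4],0,0.5],[[0,0,-0.8],0,0.5]]'; python3 -c "
from h import *
plan(.5868,-.1622,.13,95.7)
c=cam('wrist'); save(c['img'],'w20',1.25)"
```

```text
time_s: 32.65
ee_pos: [0.4398, 0.2402, 0.1558]
eef_rot: [-3.141, 0.0, 1.671]
force: [-0.4, -0.6, 0.5]
grip_width: 0.0471
shift [-8.302  2.121  0.516] twist 0.005 (alt -45.0 ) yaw0 95.74 pos [0.4398 0.2402 0.1558] t 32.6 w 0.0471 q6 0.33 F [-0.4 -0.6  0.5]
```

View pics/w20.png

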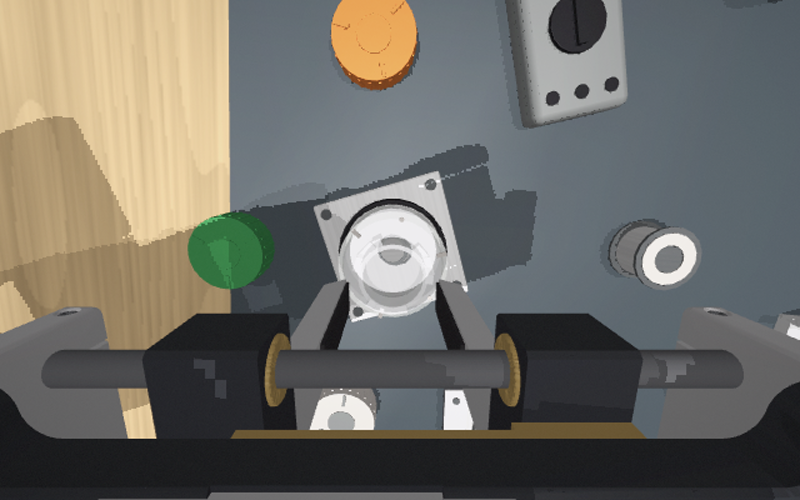

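Four cells are in (≈395,250). To the fifth.

```bash
python3 -m creep '[[[-0.85,0.2,0],0,0.55],[[-1.7,0.45,0],0,0.55],[[-2.6,0.7,0],0,0.55],[[-3.5,0.9,0],0,0.55],[[-4.4,1.1,0],0,0.55],[[-5.3,1.35,0],0,0.55],[[-6.2,1.6,0],0,0.55],[[-7,1.8,0],0,0.55],[[-7.7,1.95,0.2],0,0.55],[[-8.3,2.12,0.5],0,0.55],[[-8.3,2.12,0.62],0,0.55],[[-8.3,2.12,0.62],0,0.55]]'; python3 -c "
from h import *
plan(.5868,-.1622,.047,95.7)
c=cam('wrist'); save(c['img'],'w21',1.25)"
```

```text
time_s: 33.9
ee_pos: [0.5864, -0.162, 0.123]
eef_rot: [-3.14, -0.001, 1.67]
force: [-0.4, 0.9, -1.0]
grip_width: 0.0516
shift [-0.007  0.011  1.52 ] twist -0.002 (alt 45.0 ) yaw0 95.69 pos [ 0.5864 -0.162   0.123 ] t 33.9 w 0.0516 q6 -0.43 F [-0.4  0.9 -1. ]
```

View pics/w21.png

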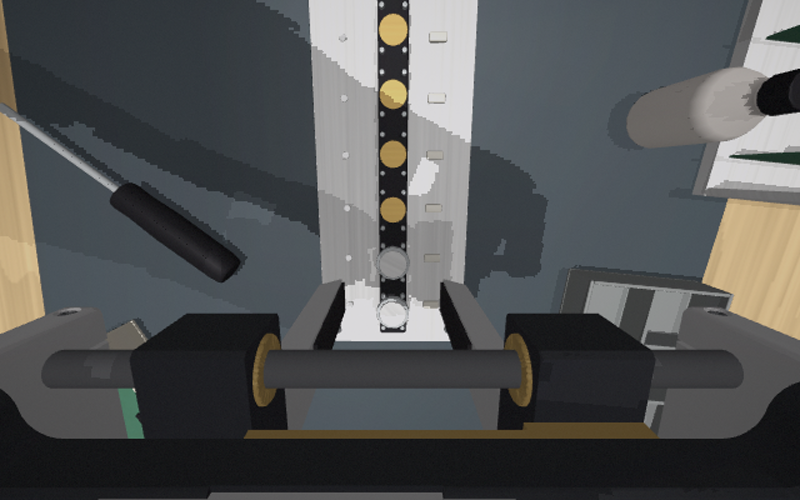

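The fifth cell is aligned at (392,263), with one more behind it at (392,313).

```bash
python3 -m creep '[[[0,0.01,0.4],0,0.55],[[0,0.01,0.8],0,0.55],[[0,0.01,1.2],0,0.5],[[0,0.01,1.45],0,0.5],[[0,0.01,1.47],0,0.35],[[0,0.01,1.47],0,0.2],[[0,0.01,1.47],0,0.15],[[0,0.01,1.47],0,0.15],[[0,0.01,1.47],0,0.15]]' 25; python3 -m creep '[[[0,0,-0.3],0,0.15],[[0,0,-0.7],0,0.15],[[0,0,-1.2],0,0.15],[[0,0,-1.7],0,0.15],[[0,0,-1.8],0,0.15]]'; python3 -c "
from h import *
plan(.4415,.2302,.114,95.7)
c=cam('wrist'); save(c['img'],'w22',1.25)"
```

```text
time_s: 34.85
ee_pos: [0.5881, -0.1619, 0.0521]
eef_rot: [3.14, 0.001, 1.671]
force: [-1.1, 1.3, 6.2]
grip_width: 0.0234
time_s: 35.35
ee_pos: [0.5886, -0.1623, 0.1449]
eef_rot: [3.137, 0.002, 1.671]
force: [-0.1, -0.1, 0.2]
grip_width: 0.0231
shift [ 8.106 -2.145  0.59 ] twist 0.005 (alt -44.99 ) yaw0 95.74 pos [ 0.5886 -0.1623  0.1449] t 35.4 w 0.0231 q6 -0.43 F [-0.1 -0.1  0.2]
```

View pics/w22.png

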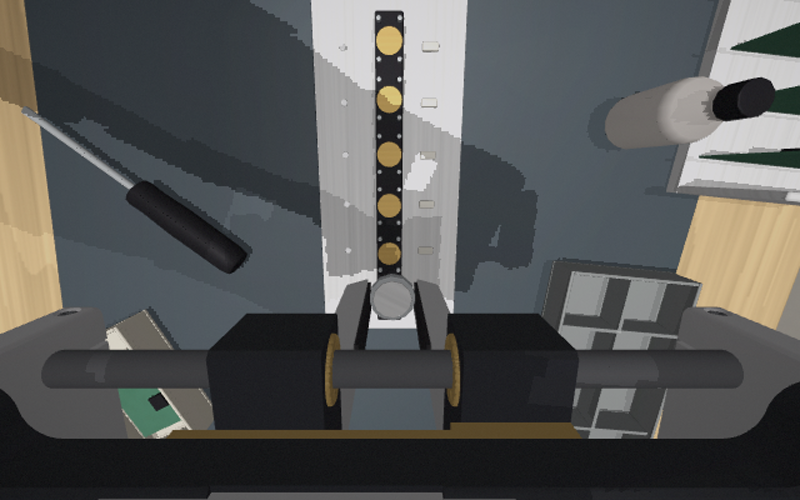

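```bash
python3 -m creep '[[[0.8,-0.2,0],0,0.15],[[1.65,-0.4,0],0,0.15],[[2.5,-0.65,0],0,0.15],[[3.4,-0.9,0],0,0.15],[[4.3,-1.1,0],0,0.15],[[5.2,-1.3,0],0,0.15],[[6,-1.55,0],0,0.15],[[6.8,-1.8,0],0,0.15],[[7.5,-2,0],0,0.15],[[8.1,-2.14,0.2],0,0.15],[[8.1,-2.14,0.5],0,0.15],[[8.1,-2.14,0.5],0,0.15]]'; python3 -c "
from h import *
plan(.44,.2302,.116,95.7)"
```

```text
time_s: 36.6
ee_pos: [0.439, 0.2304, 0.1137]
eef_rot: [-3.138, 0.001, 1.673]
force: [0.8, 0.6, 0.5]
grip_width: 0.0235
shift [-0.007  0.018 -0.045] twist 0.016 (alt -44.98 ) yaw0 95.83 pos [0.439  0.2304 0.1137] t 36.6 w 0.0235 q6 0.31 F [0.8 0.6 0.5]
```

```bash
python3 -m creep '[[[0,0,0],0,0.15],[[0,0,0],0,0.3],[[0,0,0],0,0.4],[[0,0,0],0,0.5],[[0,0,0],0,0.5],[[0,0,-0.4],0,0.5],[[0,0,-0.8],0,0.5]]'; python3 -c "
from h import *
plan(.5906,-.2,.13,95.7)
c=cam('wrist'); save(c['img'],'w23',1.25)"
```

```text
time_s: 37.3
ee_pos: [0.4403, 0.2302, 0.1563]
eef_rot: [-3.141, 0.0, 1.671]
force: [-0.4, -0.3, 0.7]
grip_width: 0.0469
shift [-8.861  2.131  0.526] twist 0.004 (alt -45.0 ) yaw0 95.74 pos [0.4403 0.2302 0.1563] t 37.3 w 0.0469 q6 0.31 F [-0.4 -0.3  0.7]
```

View pics/w23.png

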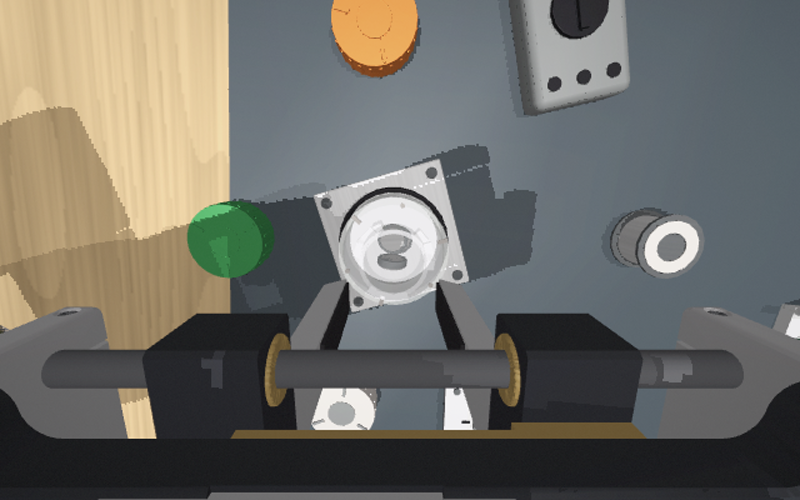

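The fifth cell is in, lying beside or against the stack at (393,260). To the last one.

```bash
python3 -m creep '[[[-0.9,0.2,0],0,0.55],[[-1.8,0.45,0],0,0.55],[[-2.7,0.7,0],0,0.55],[[-3.6,0.9,0],0,0.55],[[-4.5,1.1,0],0,0.55],[[-5.4,1.35,0],0,0.55],[[-6.3,1.6,0],0,0.55],[[-7.2,1.8,0],0,0.55],[[-8.1,2,0.2],0,0.55],[[-8.86,2.13,0.5],0,0.55],[[-8.86,2.13,0.62],0,0.55],[[-8.86,2.13,0.62],0,0.55]]'; python3 -c "
from h import *
plan(.5906,-.2,.047,95.7)
c=cam('wrist'); save(c['img'],'w24',1.25)"
```

```text
time_s: 38.55
ee_pos: [0.5901, -0.1999, 0.1233]
eef_rot: [-3.139, -0.001, 1.67]
force: [-0.5, -0.3, 0.1]
grip_width: 0.0519
shift [-0.004  0.012  1.527] twist -0.004 (alt 45.0 ) yaw0 95.67 pos [ 0.5901 -0.1999  0.1233] t 38.5 w 0.0519 q6 -0.48 F [-0.5 -0.3  0.1]
```

View pics/w24.png

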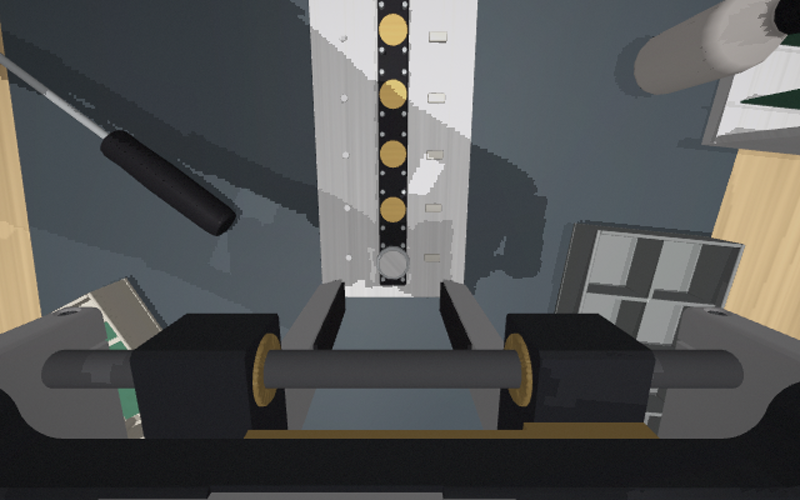

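The last cell is aligned at (392,263).

```bash
python3 -m creep '[[[0,0.01,0.4],0,0.55],[[0,0.01,0.8],0,0.55],[[0,0.01,1.2],0,0.5],[[0,0.01,1.45],0,0.5],[[0,0.01,1.47],0,0.35],[[0,0.01,1.47],0,0.2],[[0,0.01,1.47],0,0.15],[[0,0.01,1.47],0,0.15],[[0,0.01,1.47],0,0.15]]' 25; python3 -m creep '[[[0,0,-0.3],0,0.15],[[0,0,-0.7],0,0.15],[[0,0,-1.2],0,0.15],[[0,0,-1.7],0,0.15],[[0,0,-1.8],0,0.15]]'; python3 -c "
from h import *
plan(.4415,.2352,.114,95.7)
c=cam('wrist'); save(c['img'],'w25',1.25)"
```

```text
time_s: 39.5
ee_pos: [0.5919, -0.1997, 0.0526]
eef_rot: [3.14, 0.001, 1.671]
force: [-0.1, 2.3, 6.6]
grip_width: 0.0236
time_s: 40.0
ee_pos: [0.5924, -0.2001, 0.1455]
eef_rot: [3.137, 0.003, 1.671]
force: [0.8, 0.1, -0.3]
grip_width: 0.0233
shift [ 8.967 -2.134  0.598] twist 0.005 (alt -44.99 ) yaw0 95.74 pos [ 0.5924 -0.2001  0.1455] t 40.0 w 0.0233 q6 -0.48 F [ 0.8  0.1 -0.3]
```

View pics/w25.png

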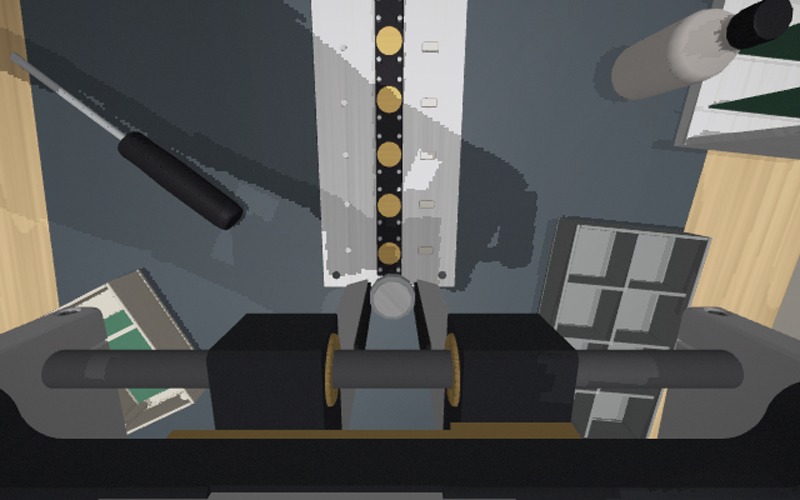

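```bash
python3 -m creep '[[[0.9,-0.2,0],0,0.15],[[1.8,-0.4,0],0,0.15],[[2.7,-0.65,0],0,0.15],[[3.6,-0.9,0],0,0.15],[[4.5,-1.1,0],0,0.15],[[5.4,-1.3,0],0,0.15],[[6.3,-1.55,0],0,0.15],[[7.2,-1.8,0],0,0.15],[[8.1,-2,0],0,0.15],[[8.9,-2.13,0.2],0,0.15],[[8.9,-2.13,0.5],0,0.15],[[8.9,-2.13,0.5],0,0.15]]'; python3 -c "
from h import *
plan(.44,.2302,.116,95.7)
c=cam('wrist'); save(c['img'],'w26',1.25)"
```

```text
time_s: 41.25
ee_pos: [0.4393, 0.2327, 0.1142]
eef_rot: [-3.138, 0.001, 1.673]
force: [-0.1, -1.7, -0.2]
grip_width: 0.0233
shift [-0.051  0.009 -0.036] twist 0.02 (alt -44.98 ) yaw0 95.86 pos [0.4393 0.2327 0.1142] t 41.2 w 0.0233 q6 0.31 F [-0.1 -1.7 -0.2]
```

View pics/w26.png

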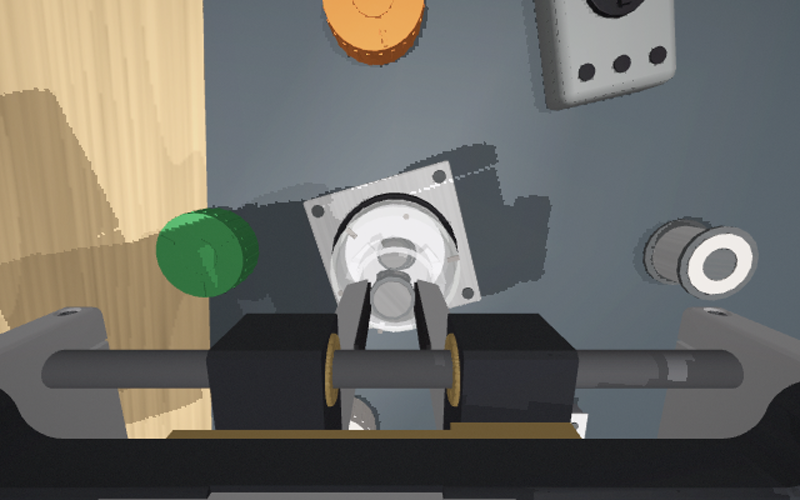

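Holding it over the mouth (392,298). Releasing, then looking into the jar.

```bash
python3 -m creep '[[[-0.04,0,0],0,0.15],[[-0.04,0,0],0,0.3],[[-0.04,0,0],0,0.4],[[-0.04,0,0],0,0.5],[[-0.04,0,0],0,0.5],[[-0.04,0,-0.4],0,0.5],[[-0.04,0,-0.8],0,0.5],[[-0.8,0,-1.2],0,0.7],[[-1.4,0,-1.6],0,1],[[-1.4,0,-1.6],0,1]]'; python3 -c "
from h import *
plan(.4093,.0692,.13,157.4)
c=cam('wrist'); save(c['img'],'w27',1.25); save(c['img'][60:220,230:400],'w27z',4.5)
c=cam('top'); save(c['img'][150:310,160:460],'t27',2.6)
c=cam('scene'); save(c['img'][140:240,300:460],'s27',5)"
```

```text
time_s: 42.3
ee_pos: [0.449, 0.1608, 0.199]
eef_rot: [3.137, -0.0, 1.669]
force: [-0.5, -0.2, -0.7]
grip_width: 0.0677
shift [-1.746 -0.974  1.376] twist -7.724 (alt 37.28 ) yaw0 95.61 pos [0.449  0.1608 0.199 ] t 42.3 w 0.0677 q6 0.17 F [-0.5 -0.2 -0.7]
```

View pics/w27.png

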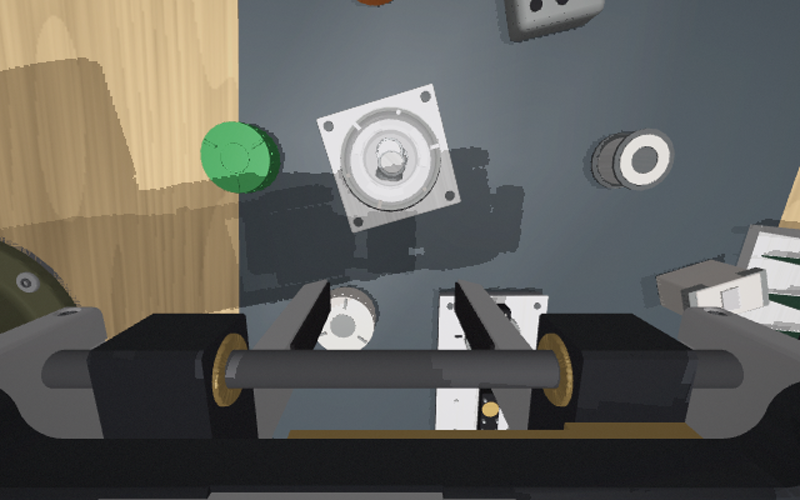

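View pics/w27z.png

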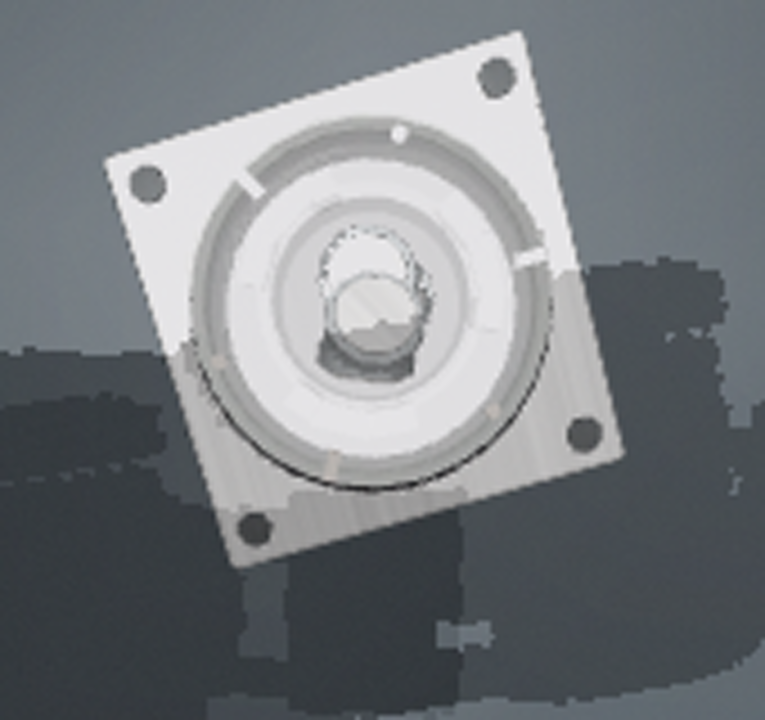

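View pics/s27.png

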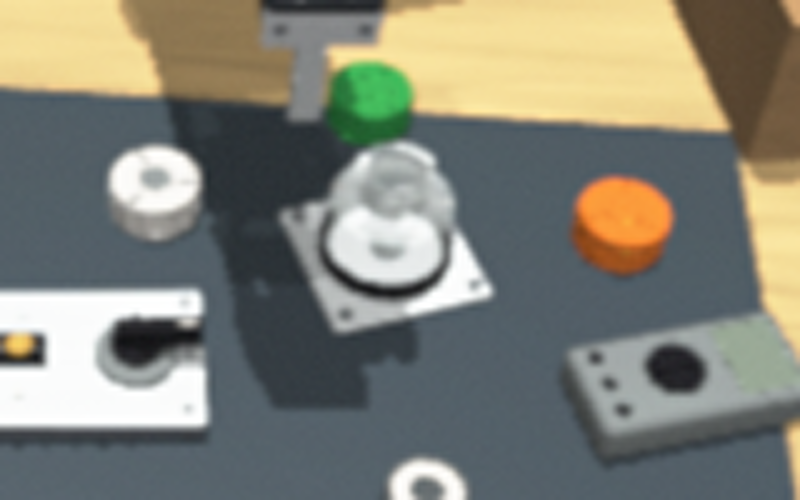

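```bash
python3 - <<'E'
from h import *
c=cam('wrist'); P=cloud(c)
r=np.hypot(P[...,0]-.44,P[...,1]-.2352); m=(r<.018)
z=P[m][:,2]; print(np.percentile(z,[0,5,25,50,75,95,100]).round(4))
for v in range(112,144,3): print([int(round(P[v,u,2]*1000)) for u in range(296,330,3)])
for u,v in [(250+0,0)]: pass
# jar axis from mouth circle & ridges in w27 zoom
for u,v in [(250,183),(530,257),(335,465)]:
    p=px(c,230+u/4.5,60+v/4.5,.0655); print(p.round(4),np.degrees(np.arctan2(p[1]-.2352,p[0]-.44)))
# cap pose: bars in w27
cc=px(c,343/1.25,325/1.25,.031); print('cap',cc)
E
```

```text
[0.0076 0.0541 0.3561 0.3561 0.3561 0.3561 0.3561]
[91, 85, 66, 10, 10, 39, 40, 10, 9, 10, 71, 91]
[88, 63, 10, 10, 40, 40, 41, 41, 38, 10, 10, 68]
[72, 10, 9, 38, 40, 42, 40, 41, 40, 10, 9, 8]
[10, 10, 11, 41, 40, 356, 40, 41, 40, 39, 10, 10]
[11, 11, 9, 40, 49, 48, 50, 49, 45, 39, 23, 10]
[10, 11, 8, 39, 51, 52, 50, 50, 51, 48, 24, 9]
[10, 9, 11, 51, 53, 52, 52, 53, 52, 52, 24, 10]
[9, 10, 9, 53, 54, 55, 53, 54, 53, 53, 23, 10]
[10, 9, 9, 55, 57, 55, 55, 55, 54, 53, 10, 9]
[62, 10, 36, 51, 56, 57, 57, 56, 56, 55, 8, 9]
[90, 10, 39, 46, 52, 58, 57, 56, 53, 40, 9, 10]
[0.4096 0.2598 0.0655] 140.99459433021661
[0.4728 0.2504 0.0655] 24.922811230853117
[0.4338 0.2003 0.0655] -100.04381837341093
cap [0.40637174 0.07250437 0.031     ]
```

View pics/t27.png

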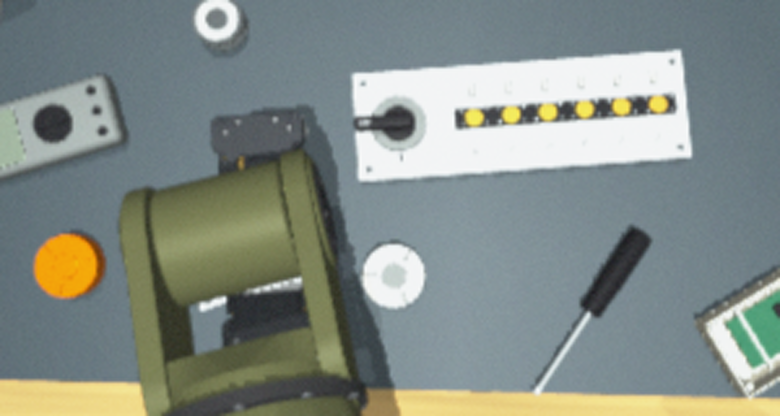

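All six nests are empty, and the top cell in the jar has its surface at 49–57 mm, so its centre is ≈50 mm, below the neck. Fetching the cap.

```bash
python3 -m creep '[[[-0.2,-0.1,0],-0.9,1],[[-0.4,-0.2,0],-1.8,1],[[-0.6,-0.3,0],-2.7,1],[[-0.8,-0.4,0],-3.6,1],[[-1,-0.5,0],-4.5,1],[[-1.2,-0.6,0],-5.4,1],[[-1.4,-0.8,0],-6.3,1],[[-1.6,-0.9,0],-7.2,1],[[-1.75,-0.97,0.3],-7.72,1],[[-1.75,-0.97,0.6],-7.72,1],[[-1.75,-0.97,0.6],-7.72,1]]'; python3 - <<'E'
from h import *
plan(.4092,.0692,.0235,157.4)
c=cam('wrist'); save(c['img'],'w28',1.25); P=cloud(c)
m=(abs(P[...,2]-.031)<.005)&(abs(P[...,0]-.409)<.05)&(abs(P[...,1]-.07)<.05)
n,l,s,ce=cv2.connectedComponentsWithStats(m.astype(np.uint8)); k=1+np.argmax(s[1:,4]); q=P[l==k]; print(s[k],q.mean(0),(q.min(0)+q.max(0))/2)
E
```

```text
time_s: 43.6
ee_pos: [0.4073, 0.0713, 0.1645]
eef_rot: [-3.14, -0.003, 2.75]
force: [0.4, -0.1, 0.1]
grip_width: 0.0937
shift [-0.061 -0.02   2.82 ] twist 0.018 (alt -44.98 ) yaw0 157.54 pos [0.4073 0.0713 0.1645] t 43.6 w 0.0937 q6 -1.09 F [ 0.4 -0.1  0.1]
[ 284  172   58   57 2587] [0.4065591  0.06889844 0.03096823] [0.40720299 0.06839307 0.02991284]
```

View pics/w28.png

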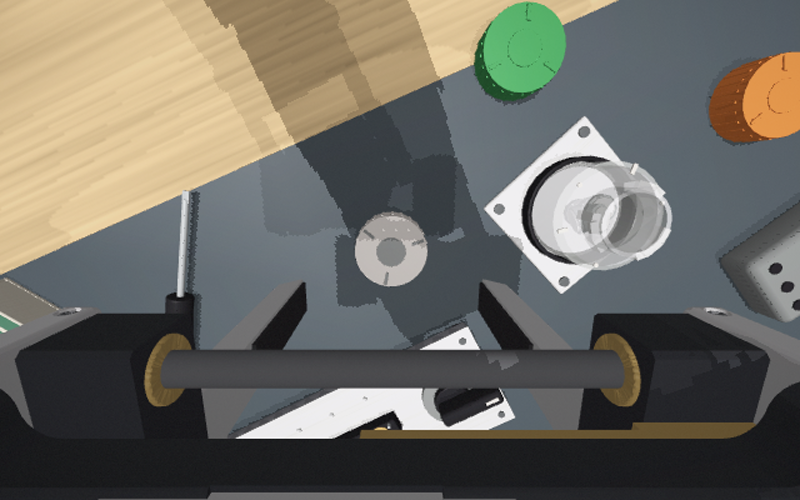

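```bash
python3 -m creep '[[[-0.05,-0.02,0.3],0,1],[[-0.05,-0.02,0.8],0,1],[[-0.05,-0.02,1.3],0,1],[[-0.05,-0.02,1.8],0,1],[[-0.05,-0.02,2.2],0,1],[[-0.05,-0.02,2.5],0,1],[[-0.05,-0.02,2.7],0,1],[[-0.05,-0.02,2.78],0,1],[[-0.05,-0.02,2.78],0,1]]'; python3 -c "
from h import *
plan(.4092,.0692,.0245,157.4)"
```

```text
time_s: 44.55
ee_pos: [0.4104, 0.0692, 0.0275]
eef_rot: [-3.142, -0.0, 2.749]
force: [-0.2, -0.2, 0.4]
grip_width: 0.0939
shift [ 0.023 -0.009  0.061] twist 0.015 (alt -44.99 ) yaw0 157.52 pos [0.4104 0.0692 0.0275] t 44.5 w 0.0939 q6 -1.1 F [-0.2 -0.2  0.4]
```

```bash
python3 -m creep '[[[0.02,-0.01,0.06],0,1],[[0.02,-0.01,0.06],0,0.7],[[0.02,-0.01,0.06],0,0.5],[[0.02,-0.01,0.06],0,0.5],[[0.02,-0.01,0.06],0,0.5],[[0.02,-0.01,0.06],0,0.5],[[0.02,-0.01,0.06],0,0.5]]' 45; python3 -m creep '[[[0,0,-0.2],0,0.5],[[0,0,-0.6],0,0.5],[[0,0,-1],0,0.5],[[0,0,-1.6],0,0.5],[[0,0,-2.2],0,0.5],[[0,0,-2.8],0,0.5],[[0,0,-2.9],0,0.5]]';python3 -c "
from h import *
plan(.4402,.2352,.15,157.4)
c=cam('wrist'); save(c['img'],'w29',1.25)"
```

```text
time_s: 45.25
ee_pos: [0.4093, 0.0689, 0.0246]
eef_rot: [3.141, 0.0, 2.749]
force: [-0.4, -0.4, 3.7]
grip_width: 0.0644
time_s: 45.95
ee_pos: [0.4102, 0.069, 0.1729]
eef_rot: [3.139, 0.005, 2.749]
force: [0.7, 0.0, -1.9]
grip_width: 0.0646
shift [0.719 3.3   0.462] twist 0.013 (alt -44.99 ) yaw0 157.51 pos [0.4102 0.069  0.1729] t 46.0 w 0.0646 q6 -1.1 F [ 0.7  0.  -1.9]
```

View pics/w29.png

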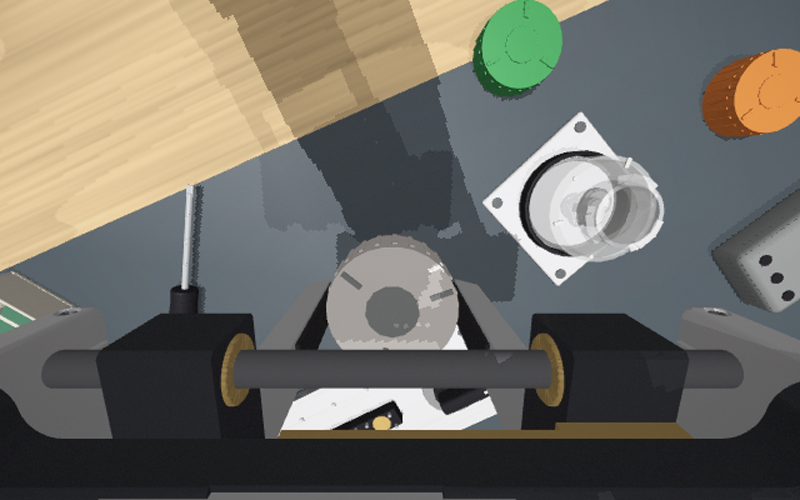

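The cap sits in the jaws as before (disc at 392,312; bars at 350,282 and 440,297). Carrying it back.

```bash
python3 -m creep '[[[0.1,0.4,0],0,0.5],[[0.2,0.8,0],0,0.5],[[0.3,1.2,0],0,0.5],[[0.4,1.7,0],0,0.5],[[0.5,2.2,0],0,0.5],[[0.6,2.7,0],0,0.5],[[0.7,3.1,0],0,0.5],[[0.72,3.3,0.2],0,0.5],[[0.72,3.3,0.5],0,0.5],[[0.72,3.3,0.7],0,0.5],[[0.72,3.3,0.7],0,0.5]]'; python3 -c "
from h import *
plan(.4404,.2352,.10,157.4)
c=cam('wrist'); save(c['img'],'w30',1.25)"
```

```text
time_s: 47.1
ee_pos: [0.4381, 0.2343, 0.1323]
eef_rot: [-3.139, -0.003, 2.749]
force: [-0.2, -0.1, 0.9]
grip_width: 0.0642
shift [-0.037  0.035  0.646] twist 0.01 (alt -44.99 ) yaw0 157.48 pos [0.4381 0.2343 0.1323] t 47.1 w 0.0642 q6 -0.76 F [-0.2 -0.1  0.9]
```

View pics/w30.png

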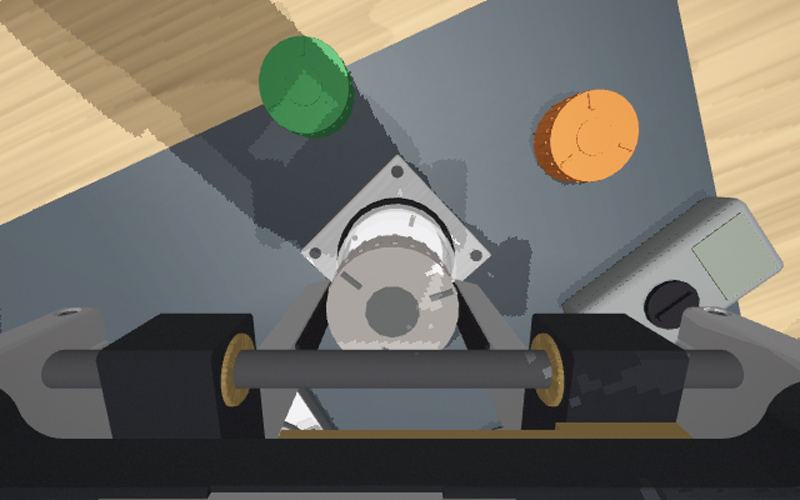

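```bash
python3 -m creep '[[[0,0,0],0,0.5],[[0,0,0],0,0.5]]'; python3 -c "
from h import *
plan(.4404,.2352,.10,157.4)"
```

```text
time_s: 47.35
ee_pos: [0.4393, 0.235, 0.135]
eef_rot: [3.141, 0.001, 2.749]
force: [-0.4, 0.3, -0.6]
grip_width: 0.0644
shift [-0.019  0.011  0.7  ] twist 0.011 (alt -44.99 ) yaw0 157.48 pos [0.4393 0.235  0.135 ] t 47.4 w 0.0644 q6 -0.76 F [-0.4  0.3 -0.6]
```

```bash
python3 -m creep '[[[-0.02,0.01,0],0,0.5],[[-0.02,0.01,0.15],0,0.5],[[-0.02,0.01,0.3],0,0.5],[[-0.02,0.01,0.45],0,0.5],[[-0.02,0.01,0.57],0,0.5],[[-0.02,0.01,0.65],0,0.5],[[-0.02,0.01,0.7],0,0.5],[[-0.02,0.01,0.7],0,0.5],[[-0.02,0.01,0.7],0,0.5]]'
```

```text
time_s: 48.25
ee_pos: [0.4404, 0.2353, 0.0994]
eef_rot: [3.141, 0.001, 2.749]
force: [6.2, 1.2, -2.5]
grip_width: 0.0643
```

```bash
python3 -m creep '[[[-0.02,0.01,0],0,0.5],[[-0.03,0.01,0],0,0.5],[[-0.03,0.01,0],0,0.5]]';  python3 -m creep '[[[0,0,0.05],0,0.5],[[0,0,0.1],0,0.5],[[0,0,0.14],0,0.5],[[0,0,0.16],0,0.5],[[0,0,0.16],0,0.5]]'
```

```text
time_s: 48.55
ee_pos: [0.4414, 0.235, 0.0994]
eef_rot: [-3.141, -0.001, 2.749]
force: [-1.4, -0.2, 0.2]
grip_width: 0.0647
time_s: 49.05
ee_pos: [0.4416, 0.2351, 0.0916]
eef_rot: [-3.141, -0.0, 2.749]
force: [-4.0, -1.8, 9.5]
grip_width: 0.0638
```

```bash
python3 -m creep '[[[0.01,0,0],0.9,0.5],[[0.01,0,0],1.8,0.5],[[0.01,0,0],2.7,0.5],[[0.01,0,0],3.6,0.5],[[0.01,0,0],4.5,0.5],[[0.01,0,0],5.4,0.5],[[0.01,0,0],6.3,0.5],[[0.01,0,0],7.2,0.5],[[0.01,0,0],8,0.5],[[0.01,0,0],8.4,0.5],[[0.01,0,0],8.4,0.5]]';python3 -c "
from h import *
plan(.4404,.2352,.10,93.5); print(T()[1]['moment'])
c=cam('wrist'); save(c['img'],'w31',1.25)"
```

```text
time_s: 50.15
ee_pos: [0.4418, 0.2354, 0.092]
eef_rot: [3.14, -0.0, 1.574]
force: [-0.5, -1.9, 8.3]
grip_width: 0.0641
shift [-0.004 -0.027 -0.16 ] twist -0.414 (alt 44.59 ) yaw0 90.19 pos [0.4418 0.2354 0.092 ] t 50.1 w 0.0641 q6 0.41 F [-0.5 -1.9  8.3]
[-0.27194604  0.05943629 -0.05477819]
```

View pics/w31.png

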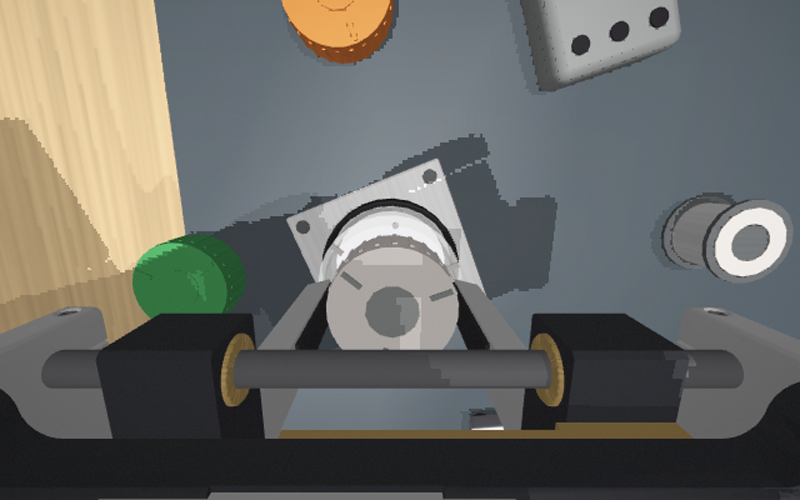

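```bash
python3 -m creep '[[[0,0,-0.05],0,0.5],[[0,0,-0.1],0,0.5],[[0,0,-0.16],0,0.5],[[0,0,-0.16],0,0.5]]'; python3 -m creep '[[[0,0,0],-0.5,0.5],[[0,0,0],-1.4,0.5],[[0,0,0],-1.4,0.5]]'; python3 -c "
from h import *
print(T()[1]['moment'])"
```

```text
time_s: 50.6
ee_pos: [0.4412, 0.2353, 0.0995]
eef_rot: [3.142, -0.0, 1.576]
force: [0.2, 0.1, -0.0]
grip_width: 0.064
time_s: 50.9
ee_pos: [0.4406, 0.2361, 0.0991]
eef_rot: [-3.14, -0.002, 1.774]
force: [-2.7, 8.6, 0.8]
grip_width: 0.0642
[ 1.59431273  0.54897248 -0.63279632]
```

An anticlockwise turn without pressing meets 0.63 N m, so the tooth holds the cap. Back to the middle of the notch, then release.

```bash
python3 -m creep '[[[0,0,0],0.5,0.5],[[0,0,0],0.9,0.5],[[0,0,0],0.9,0.5],[[0,0,0],0.9,0.7],[[0,0,0],0.9,0.9],[[0,0,0],0.9,1],[[0,0,0],0.9,1],[[0,0,0],0.9,1]]'; python3 -m creep '[[[0,0,-0.3],0,1],[[0,0,-0.8],0,1],[[0,0,-1.3],0,1],[[0,0,-1.8],0,1],[[0,0,-2.3],0,1],[[-0.6,0,-2.5],0,1],[[-1.2,0,-2.5],0,1],[[-1.4,0,-2.5],0,1],[[-1.4,0,-2.5],0,1]]'; python3 - <<'E'
from h import *
c=cam('wrist'); save(c['img'],'w32',1.25); P=cloud(c)
m=(abs(P[...,2]-.1065)<.005)&(abs(P[...,0]-.44)<.06)&(abs(P[...,1]-.235)<.06)
q=P[m]; print(m.sum(),q.mean(0),(q.min(0)+q.max(0))/2,np.percentile(q[:,2],[5,50,95]))
A=np.c_[q[:,:2],np.ones(len(q))]; print(np.linalg.lstsq(A,q[:,2],rcond=None)[0])
ys,xs=np.nonzero(m); save(c['img'][max(0,ys.min()-35):ys.max()+50,max(xs.min()-40,0):xs.max()+40],'w32z',4.5)
c=cam('top'); save(c['img'],'t32',1.25)
E
```

```text
time_s: 51.7
ee_pos: [0.4413, 0.2353, 0.0994]
eef_rot: [-3.142, 0.0, 1.646]
force: [0.7, -0.3, 0.2]
grip_width: 0.0928
time_s: 52.6
ee_pos: [0.4466, 0.1648, 0.2245]
eef_rot: [3.142, -0.0, 1.644]
force: [-0.3, 0.7, -0.3]
grip_width: 0.0938
3387 [0.44037661 0.23483076 0.10628053] [0.44055559 0.23435595 0.10626849] [0.10500354 0.10627171 0.10756357]
[ 0.00044184 -0.00195271  0.1065445 ]
```

View pics/w32z.png

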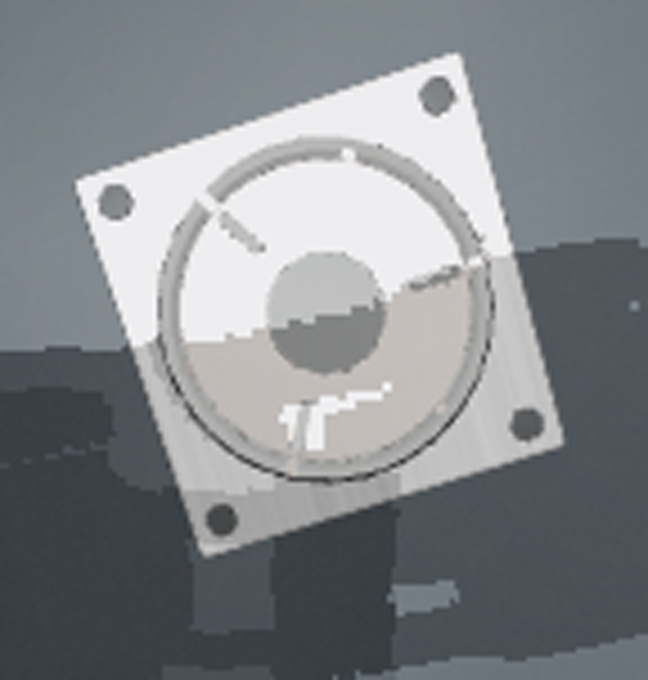

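View pics/t32.png

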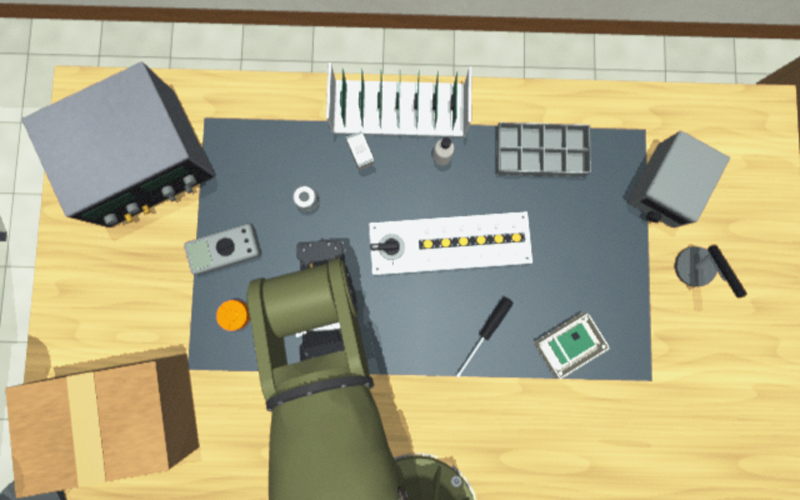

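The bars point to the ridges, the cap top is level at 106.3 mm and centred, and nothing else has moved. Handing in.

```bash
python3 -c "
from h import *
print(ctrl.hand_in())"
```

```text
the job is handed in; nothing more can be done
None
```

I turned the isolator to OFF, took the cap off and set it aside, put all six cells in the jar and locked the cap back on. I then handed the job in after about 53 s of the 210 s; it gives no verdict.

- **Isolator:** I pushed it to its stop with about 20 N. In the last top image the handle points to the fixture's +y end.
- **Cells:** all six nests are empty. Before I closed the cap, the top cell in the jar read 49–57 mm at its upper surface, so its centre is near 50 mm, below the 58 mm limit. The cells piled up near the middle, and I could not count all six in one view.
- **Cap:** its top is level at 106.3 mm, within about 1 mm of the jar's axis, with the bars over the notch ridges. Turned anticlockwise without pressing, it met 0.63 N m, so it is locked.
- **Bench:** nothing else on it shows any visible shift, and the gripper is clear of everything.

The cap went on with a side force of about 6 N. I moved the tool 1 mm sideways to relieve it before pressing. I saw no grip slackening and no cell knocked aside, and none of the checks failed or disagreed.

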